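# Clamp a jar in the cam-locked spice rack

### The job

Put the red-capped spice jar into the lower bay of the spice rack, between the jar already there and the sliding fence: flip the red cam lever up to free the fence, slide the fence away to make room, and stand the jar upright in the bay. Then slide the fence back until the two jars are held snugly against the fixed end and, with it there, flip the lever fully down again to lock it. Leave the garlic, the onion and the pepper mill where they stand.

Things in the scene. Friction and masses are not known exactly. Their poses are not given: they have to be found in the camera images.
- cover_board: Pale wooden board laid over the hob, fixed, 460 x 550 mm; all the loose things and the rack stand on it. Origin: 75 mm under the centre of its top, which is at z = 0.075 (x 0.37 to 0.83, y -0.41 to 0.14).
- rack: Two-tier wooden spice rack, fixed. Origin: centre of its underside, on the board; x to the rack's back, y along it (left seen from the front), z up. In this frame (mm): bay floor top at z 12; jars stand on the line x = 0; back rest face at x 30, top z 82; metal front rail x -45 to -31, top z 30, along the whole rack; low right end wall y -128 to -140, top z 42.
- tier_edge (a point): Middle of the lower front edge of the rack's upper tier (rack x 12, y 0, z 200 mm). The tier covers rack x 12 to 88, y -145 to 145; pots and a thin guard rail on it reach z 305. It overhangs the bay's back half: a gripper pointing straight down at a jar in the bay would hit it, so lean the wrist some 30 to 45 degrees towards the rack's front. Rack axes.
- cheek_face (a point): Point on the inner face of the rack's fixed (left) end, in the middle of the bay (rack x 0, y 125 mm, z 50 mm); its top is at z 97 mm.
- fence (a joint): Position of the white sliding fence, m. The clear gap between fixed end and fence is 0.040 + this value; it grows as the fence slides right (rack -y); range 0 to 0.130. Drags with about 2 N when the lever is up; gripped by cam friction (about 20 N) when it is down. The jars meet fence and fixed end with their bodies and each other with their caps: a row of 86.4 mm, so snug is about 0.0465.
- fence_face (a point): Point on the fence's face that meets the jars, at rack x 0, z 50 mm. Plate 8 mm thick, rack x -31 to 25, z 14 to 88 mm; its carriage reaches 71 mm to the right of the face. Rack axes.
- cam_lever (a joint): Angle of the red cam lever, rad. 0 = down, locked (pointing to the rack's front, 20 degrees above level), growing as it swings up; 1.55 = stop, up and leaning 19 degrees back. Hinge axis along rack y. The cam bears on the rail below about 0.75 and is free above. It stays where it is left; flipping takes about 15 N at the grip, more if fast.
- lever_hinge (a point): Point on the lever's hinge axis, 50 mm to the right of the fence's face, rack x -38, z 42.5 mm, in the middle of the lever's width; it slides with the fence. Rack axes.
- lever_grip (a point): Where to grip the lever: 52 mm from the hinge axis, in the middle of its red end, which is 14 mm wide along rack y, 14 mm thick and reaches from 32 to 72 mm from the axis. Turns with the lever.
- spice_a: The jar to load: spice jar with a red cap, about 106 mm tall, loose, 0.08 to 0.16 kg. Body 42 mm across; cap 44.6 mm across from 85 to 106 mm up. Origin: centre of its underside; z up its axis. It starts upright on the cover board with garlic and onion close by, one on either side of it along its own x axis (70 to 85 mm from centre to centre).
- spice_b: Spice jar with a dark cap, 105 mm tall, body 42 mm, cap 44 mm across (85 to 105 mm up), loose, standing in the bay between fixed end and fence. Origin: centre of its underside.
- garlic: Garlic bulb, 56 mm across and tall, a bystander. Origin: centre of its underside.
- onion: Red onion, 67 mm across, 71 mm tall, a bystander. Origin: centre of its underside.
- pepper_mill: Dark wooden pepper mill, 58 mm across, 160 mm tall, a bystander in front of the rack's left end. Origin: centre of its underside.
Mind the look-alikes: they are no part of the job. Leave any white look-alike of the spice_a alone.

How it is judged:
By the outcome, as a careful person would: the job done as asked, in the order asked, and still so for the second after the job is handed in, with the robot touching nothing.
It also fails if it takes over 70 s, if anything falls off the work surface, if the arm or the gripper's body presses on something with over 40 N, if the wrist force passes 120 N, or if a joint passes its speed limit or range.

### The arm

A 6-joint arm with a two-finger parallel gripper is mounted at the origin on a cart in front of the work surface, level with it; the furniture and walls round the work are solid. World frame = base frame: x ahead of the robot, y to its left, z up, the work surface at z = 0. Lengths are in mm, angles in degrees, forces in N, time in s.
With the tool pointing down it reaches from about 350 to 850 mm from the base axis. Payload 8.1 kg.
Tool frame: the origin (TCP) lies at the very end of the fingers, on their centre line; the grasp point (between the pads) lies 19 mm behind it; z points along the fingers, y is the line along which they close (so a half turn about z gives the same grasp; the last joint's range is limited). The gripper opens to 85 mm and grips with 20 to 120 N. Pads are 22 mm wide; open, the fingers measure 114 mm over their backs; the gripper's body (76 mm by 85 mm) begins 54 mm behind the grasp point. The pads swing forward as they close: fully open they stand 13 mm farther back than shut.
Start: joints at [66.899, 7.471, 85.268, -0, 87.261, -4.893], TCP at [187.465, 569.967, 211.292] pointing down, gripper open.
Joint ranges: [-169.43, 169.43], [-51.17, 129.36], [1.28, 143.12], [-76.62, 256.62], [0, 156.53], [-152.29, 152.29]. Speed limits (degrees/s): [136.94, 136.94, 159.86, 180, 180, 180].

### API

Orientations are given as [roll, pitch, yaw] about the fixed x, y, z axes, in that order (R = Rz(yaw) Ry(pitch) Rx(roll)).
In Python, from bench import status, viewer, job gives the robot as it stands.
- The arm moves only by the tool arm_command, never from a script. Its argument "targets" is a list that holds one entry, the list of rows, each a list of 7 numbers: the shift along the world's x, y, z in m, then the turn, a rotation vector about the world's x, y, z in rad, then the opening, from -1 (shut) to 1 (fully open). In form: [[[dx, dy, dz, rx, ry, rz, gripper], ...]]. A call has 1 to 10 rows; each row shifts and turns the commanded pose from where the row before left it; what a row does not reach is not made up. A row lasts 1/8 s, in which the tool goes at most 62.5 mm and 10.7 degrees, less where a joint would pass 70% of its speed; a pose out of reach is approached as far as the arm can. A call with a gripper value outside its range is refused whole. The fingers move at their own pace and stop on an object; "force" is the grip in N (left out, the last holds). Time passes only in rows, so rows that do not move let the fingers close. It gives the time, the measured TCP pose, the force, the opening and the grip force at its end, in the units of the state.
- status.sense(): the state, without advancing time (a new reading comes with each control period).
- viewer.snapshot(name): name is "side" or "top" or "wrist"; returns the picture (400x640x3 uint8, red, green, blue); there is no depth.
- viewer.camera_model(name): a dict with "vertical_fov" (degrees; the focal length in pixels is half the picture's height over the tangent of half this angle, whatever the lens; pixels are square), "cx", "cy" (the principal point, pixels), "xyz" and "attitude" of the camera in the world. Camera axes: x right, y down, z forward; pixel columns grow to the right and rows downward; lengths in mm; the calibration is good to about 2 mm. A picture is of the moment at which its call begins: read the wrist's pose just before it. camera_model takes no time and is no camera call; for the wrist camera it gives the pose at the moment of the call.
- job.hand_in(): hands the job in; it is judged then, once.
The state is a dict: "time": time; "joint_pos": joint angles; "qd": joint speeds; "joint_efforts": joint torques, N m; "tool_pos": TCP position; "tcp_rot": TCP orientation; "ft_force": force on the tool from outside, world axes, zero at the start; "wrist_torque": the same for the moment, N m; "finger_gap": finger opening in mm; "grip_force": force on a finger pad.
Only numpy, scipy, OpenCV 4.12 (cv2) and the standard library are available. Lean on these libraries where they do the work, as an engineer would, in place of code of your own. Each camera call takes 0.05 s, during which the arm holds its last target. There are 200 camera calls.

## Working session

There is one attempt and no reset: what is moved stays moved. The work goes in short steps, Python scripts to look and compute and a tool call to move; the robot and the scene stay as the last step left them, time stands still between calls to the robot, and variables do not carry over. Pictures are saved under pics/ and viewed, at most 10 in all, crops included, and the job is handed in when it is done.

Besides the shell and the picture viewer there is one more tool, called after ">>>" in YAML: its name, and indented under it one key for each argument. arm_command: Moves the arm, as the interface text tells. Its arguments: {"type":"object","properties":{"targets":{"type":"array"},"force":{"type":"number"}},"required":["targets"]}

```bash
ls; mkdir -p pics; python3 - <<'E'
from bench import status, viewer, job
import cv2,json
for n in ("top","side"):
    im=viewer.snapshot(n); cv2.imwrite(f"pics/{n}0.png",im[:,:,::-1]); print(n,viewer.camera_model(n))
print(viewer.camera_model("wrist"))
print(status.sense())
E
```

```text
pics
top {'vertical_fov': 53.878046072356746, 'cx': 316.82165728168195, 'cy': 212.86518677917363, 'xyz': array([ 388.38578233, -173.66571559, 1038.09669539]), 'attitude': array([-169.15784447,   -0.4998202 ,  -90.8013523 ])}
side {'vertical_fov': 42.7183978584959, 'cx': 320.9002175220438, 'cy': 195.01624691621834, 'xyz': array([-360.14320118, -406.19191394,  782.12641846]), 'attitude': array([-123.77088682,   -0.27361716,  -75.85791156])}
{'vertical_fov': 60.26930843619469, 'cx': 324.8224425733336, 'cy': 204.73342822367945, 'xyz': array([120.09459911, 591.76274103, 372.36379087]), 'attitude': array([1.63729209e+02, 5.26293428e-02, 7.18316335e+01])}
{'time': 0.1, 'joint_pos': array([ 6.68962492e+01,  7.51159178e+00,  8.53236677e+01, -9.62663939e-04,
        8.72599651e+01, -4.89165628e+00]), 'qd': array([ 0.11024974, -0.07620157, -0.07298096, -0.05245444, -0.07306017,
        0.03177447]), 'joint_efforts': array([ 7.34950427e-04, -5.70947492e+01, -5.01943874e+01, -2.29605948e-04,
        8.05071410e-03, -1.05046972e-04]), 'tool_pos': array([187.28633186, 569.47055538, 210.33487042]), 'tcp_rot': array([-1.79905040e+02, -7.16199171e-03,  1.61787946e+02]), 'ft_force': array([ 0.40939533, -0.3619032 ,  0.61341491]), 'wrist_torque': array([ 0.04167651, -0.04479121,  0.01569355]), 'grip_force': 0.0, 'finger_gap': 85.87406341311659}
```

View pics/top0.png

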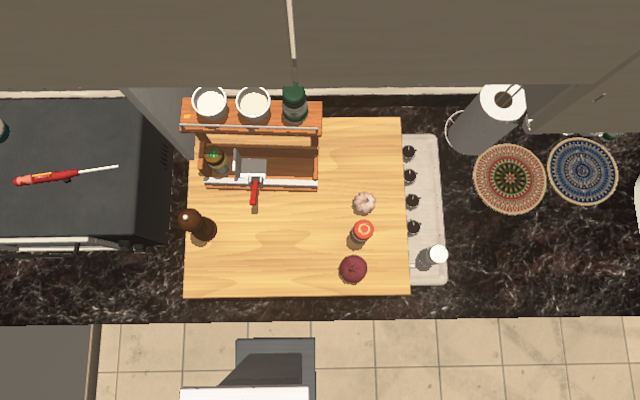

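View pics/side0.png

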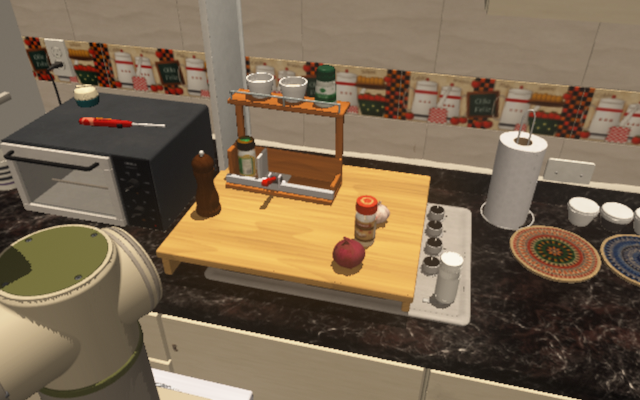

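The top view shows the rack at (180–325, 90–190), the lever at about (255,190), the red cap at (363,230), the garlic at (364,203), the onion at (352,269) and the pepper mill at (190,218). The side view shows the same objects. Next I'll enlarge the important parts.

```bash
cat > h.py <<'E'
import numpy as np, cv2
from scipy.spatial.transform import Rotation as R
from bench import status, viewer, job
def cam(n):
    m=viewer.camera_model(n); f=200/np.tan(np.radians(m['vertical_fov'])/2)
    return dict(f=f,c=np.array([m['cx'],m['cy']]),p=np.array(m['xyz']),R=R.from_euler('xyz',m['attitude'],degrees=True).as_matrix())
def proj(c,P):
    q=(np.atleast_2d(P)-c['p'])@c['R']; return q[:,:2]/q[:,2:]*c['f']+c['c']
def ray(c,uv):
    d=np.r_[(np.array(uv)-c['c'])/c['f'],1]; return c['R']@d
def onz(c,uv,z):
    d=ray(c,uv); return c['p']+d*(z-c['p'][2])/d[2]
E
python3 - <<'E'
from h import *
t=cv2.imread('pics/top0.png');s=cv2.imread('pics/side0.png')
def crop(im,x,y,w,h,W,H): return cv2.resize(im[y:y+h,x:x+w],(W,H),interpolation=cv2.INTER_CUBIC)
a=np.hstack([crop(t,175,80,160,120,400,300),crop(t,325,180,133,100,400,300)])
b=np.hstack([crop(s,215,70,160,140,400,350)[50:350],crop(s,320,180,133,100,400,300)])
cv2.imwrite('pics/c1.png',np.vstack([a,b]))
c=cam('top'); C=cam('side')
print('cap top',onz(c,(363,230),181), onz(C,(366.5,199),181))
E
```

```text
cap top [ 512.77014639 -284.55531118  181.        ] [ 521.69280985 -285.33041459  181.        ]
```

View pics/c1.png

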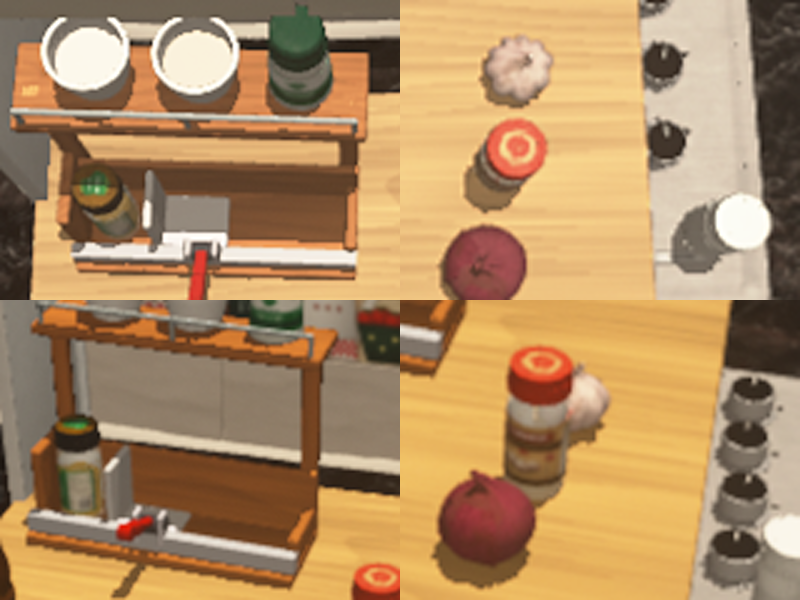

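The crops give the rail ends, the tier's lower edge corners, the cap centre and the garlic and onion centres. I'll fit the rack pose to those points.

```bash
python3 - <<'E'
from h import *
from scipy.optimize import least_squares
c=cam('top'); C=cam('side')
T=lambda u,v:(175+u/2.5,80+v/2.5); S=lambda u,v:(215+u/2.5,70+(v-250)/2.5)
# rack pts
obs=[(c,T(75,246),(-31,140,30)),(c,T(356,251),(-31,-140,30)),(c,T(12,126),(12,145,200)),(c,T(367,138),(12,-145,200)),
(C,S(28,513),(-45,140,30)),(C,S(297,557),(-45,-140,30)),(C,S(33,329),(12,145,200)),(C,S(322,358),(12,-145,200))]
def W(p,q): 
    a=p[2]; return np.array([p[0]+np.cos(a)*q[0]-np.sin(a)*q[1],p[1]+np.sin(a)*q[0]+np.cos(a)*q[1],75+q[2]])
f=lambda p:np.concatenate([proj(k,W(p,q))[0]-uv for k,uv,q in obs])
r=least_squares(f,[650,0,0],x_scale=[10,10,.01],loss='soft_l1'); print(r.x[:2],np.degrees(r.x[2])); print(f(r.x).reshape(-1,2).round(1))
p=r.x
# fence: lever end tip & plate
print('lever end dir', onz(c,(253.5,204),135))
for y in (20,40,60): print(y,proj(c,[W(p,(-38,y,42.5)),W(p,(-87,y,60)),W(p,(-31,y+50,88)),W(p,(25,y+50,88))]).round(1).tolist())
def tri(a,b):
    d1,d2=ray(c,a),ray(C,b); A=np.c_[d1,-d2]; s=np.linalg.lstsq(A,C['p']-c['p'],rcond=None)[0]; P=c['p']+d1*s[0];Q=C['p']+d2*s[1]; return (P+Q)/2,np.linalg.norm(P-Q)
print('cap',tri((364.7,228.7),(367.5,200.7)))
print('garlic',onz(c,(364,203.3),110),'onion',onz(c,(353.3,269.3),112), 'mill', onz(c,(189,217),235))
print('side garlic',onz(C,(381.5,213.5),103),'onion',onz(C,(349,253),110))
E
```

```text
[690.26602761 -50.14940909] -2.364527426828165
[[-1.  -3.4]
 [ 0.7 -2.2]
 [ 0.9  0.8]
 [ 0.3  0.1]
 [ 0.2 -0.3]
 [-0.6 -0.1]
 [-0.5  1.7]
 [-0.6  5.2]]
lever end dir [584.20522625 -35.88453254 135.        ]
20 [[252.0, 177.7], [249.7, 195.8], [227.5, 168.7], [229.2, 145.7]]
40 [[243.8, 177.5], [241.2, 195.5], [218.9, 168.5], [220.6, 145.4]]
60 [[235.5, 177.2], [232.7, 195.3], [210.2, 168.2], [212.1, 145.2]]
cap (array([ 515.58985723, -288.43006265,  181.26008223]), np.float64(0.11569092369325756))
garlic [ 588.12784867 -298.50763305  110.        ] onion [ 430.49230135 -267.48033262  112.        ] mill [536.64098874  81.58073649 235.        ]
side garlic [ 586.85596281 -312.70546535  103.        ] onion [ 425.01880334 -270.27532187  110.        ]
```

>>> arm_command:
  targets:
    - [[0,0,0.05,0,0,0.09,1],[0,0,0.05,0,0,0.09,1],[0,0,0.05,0,0,0.09,1],[0.02,-0.04,0.03,0,0,0,1],[0.03,-0.05,0,0,0,0,1],[0.03,-0.05,0,0,0,0,1],[0.03,-0.05,0,0,0,0,1],[0.03,-0.05,0,0,0,0,1],[0.03,-0.05,0,0,0,0,1],[0.03,-0.05,0,0,0,0,1]]

```text
time: 1.35
tool_pos: [387.9, 228.2, 391.0]
tcp_rot: [-180.0, -0.0, 177.3]
ft_force: [2.2, 0.9, -0.1]
finger_gap: 85.7
grip_force: 0.0
```

>>> arm_command:
  targets:
    - [[0.03,-0.05,0,0,-0.12,0,0.2],[0.03,-0.05,0,0,-0.12,0,0.2],[0.03,-0.05,-0.02,0,-0.12,0,0.2],[0.03,-0.05,-0.02,0,-0.12,0,0.2],[0.03,-0.05,-0.02,0,-0.12,0,0.2],[0.03,-0.01,-0.01,0,0,0,0.2],[0,0,0,0,0,0,0.2],[0,0,0,0,0,0,0.2],[0,0,0,0,0,0,0.2]]

```text
time: 2.48
tool_pos: [567.6, -29.2, 322.6]
tcp_rot: [178.1, 34.4, 176.8]
ft_force: [-0.2, 0.6, -0.7]
finger_gap: 51.2
grip_force: 0.0
```

```bash
python3 - <<'E'
from h import *
s=status.sense(); print(s['time'],s['tool_pos'],s['tcp_rot'],s['finger_gap'])
m=viewer.camera_model('wrist'); np.save('w1.npy',m,allow_pickle=True); print(m)
cv2.imwrite('pics/w1.png',viewer.snapshot('wrist')[:,:,::-1])
E
```

```text
2.475 [567.58909784 -29.18033547 322.60258844] [178.14712772  34.41592428 176.78086246] 51.231625307620476
{'vertical_fov': 60.26930843619469, 'cx': 324.8224425733336, 'cy': 204.73342822367945, 'xyz': array([417.36141362, -26.27703442, 415.64527784]), 'attitude': array([129.27330855,  -1.59339626,  87.86536595])}
```

View pics/w1.png

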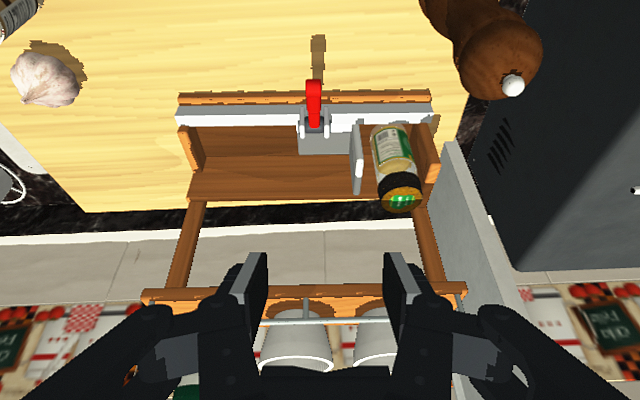

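The wrist view shows the rail at v≈106–125 from u≈177 to 430, the lever at (314,80–130), the fence plate at (357,125–190), jar b at (395,160), and the mill and garlic. I'll enlarge the rack area.

```bash
python3 - <<'E'
from h import *
im=cv2.imread('pics/w1.png')
cv2.imwrite('pics/w1c.png',cv2.resize(im[70:220,170:450],None,fx=2.8,fy=2.8,interpolation=cv2.INTER_CUBIC))
E
```

```text
(no output)
```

View pics/w1c.png

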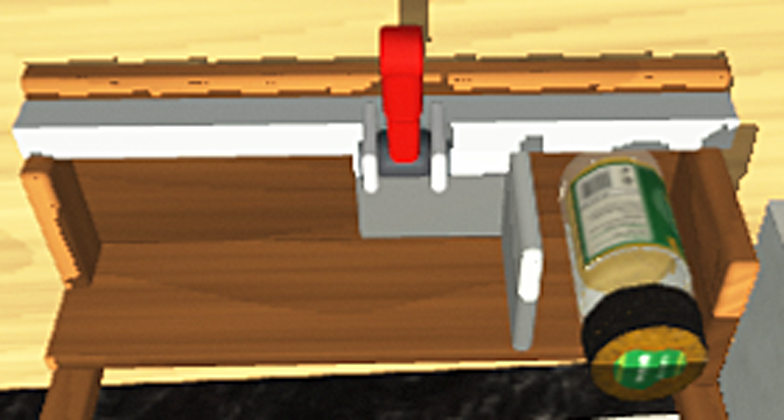

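```bash
cat >> h.py <<'E'
def wcam(fn):
    m=np.load(fn,allow_pickle=True).item(); f=200/np.tan(np.radians(m['vertical_fov'])/2)
    return dict(f=f,c=np.array([m['cx'],m['cy']]),p=np.array(m['xyz']),R=R.from_euler('xyz',m['attitude'],degrees=True).as_matrix())
def W(p,q): 
    a=p[2]; return np.array([p[0]+np.cos(a)*q[0]-np.sin(a)*q[1],p[1]+np.sin(a)*q[0]+np.cos(a)*q[1],75+q[2]])
E
python3 - <<'E'
from h import *
from scipy.optimize import least_squares
w=wcam('w1.npy'); c=cam('top'); C=cam('side')
K=lambda u,v:(170+u/2.8,70+v/2.8)
T=lambda u,v:(175+u/2.5,80+v/2.5); S=lambda u,v:(215+u/2.5,70+(v-250)/2.5)
obs=[(w,K(14,128),(-45,-140,30)),(w,K(739,119),(-45,140,30)),(w,(142,290),(12,-145,200)),(w,(467,283),(12,145,200)),
(c,T(12,126),(12,145,200)),(c,T(367,138),(12,-145,200)),(C,S(28,513),(-45,140,30)),(C,S(297,557),(-45,-140,30)),(w,K(22,158),(-31,-140,42))]
f=lambda p:np.concatenate([proj(k,W(p,q))[0]-uv for k,uv,q in obs])
for n in (None,4):
    o=obs; 
    if n: obs=o[:n]+o[-1:]
    r=least_squares(f,[650,0,0],x_scale=[10,10,.01],loss='soft_l1'); print(r.x[:2],np.degrees(r.x[2])); print(f(r.x).reshape(-1,2).round(1).tolist())
    obs=o
    p=r.x
    for y in (0,10,20): print(y,((proj(w,[W(p,(-38,y,42.5)),W(p,(-38-72*.94,y,42.5+72*.342)),W(p,(-31,y+50,88)),W(p,(25,y+50,88)),W(p,(30,0,82)),W(p,(30,-120,82)),W(p,(0,104,105))])-[170,70])*2.8).round().tolist())
E
```

```text
[688.785102   -48.71416019] -2.838069425429931
[[-0.1, 0.7], [0.5, 2.1], [0.5, -2.5], [-0.5, -1.9], [0.3, 1.0], [-0.3, 1.4], [-0.5, -0.3], [-1.6, 0.4], [-1.5, 7.5]]
0 [[381.0, 163.0], [374.0, 38.0], [520.0, 257.0], [508.0, 358.0], [385.0, 356.0], [91.0, 360.0], [660.0, 347.0]]
10 [[407.0, 162.0], [406.0, 38.0], [547.0, 257.0], [533.0, 358.0], [385.0, 356.0], [91.0, 360.0], [660.0, 347.0]]
20 [[433.0, 162.0], [438.0, 38.0], [575.0, 256.0], [558.0, 357.0], [385.0, 356.0], [91.0, 360.0], [660.0, 347.0]]
[687.97784708 -48.42478815] -2.917527798749099
[[-0.2, -0.1], [0.9, 1.6], [0.3, -3.0], [-0.0, -2.3], [-1.6, 6.8]]
0 [[382.0, 161.0], [375.0, 36.0], [521.0, 255.0], [509.0, 357.0], [386.0, 355.0], [91.0, 359.0], [661.0, 346.0]]
10 [[408.0, 161.0], [407.0, 36.0], [548.0, 255.0], [534.0, 356.0], [386.0, 355.0], [91.0, 359.0], [661.0, 346.0]]
20 [[434.0, 160.0], [439.0, 35.0], [576.0, 255.0], [558.0, 356.0], [386.0, 355.0], [91.0, 359.0], [661.0, 346.0]]
```

```bash
cat >> h.py <<'E'
RK=np.array([688.3,-48.6,np.radians(-2.85)])
def plan(grasp,tilt,yaw=RK[2],back=19):
    "grasp: world mm; prints shift (m) and rotation vector from the measured pose"
    t=np.radians(tilt); ex=np.array([np.cos(yaw),np.sin(yaw),0]); ey=np.array([-np.sin(yaw),np.cos(yaw),0])
    z=np.sin(t)*ex-np.cos(t)*np.array([0,0,1]); x=np.cross(ey,z); G=np.c_[x,ey,z]
    s=status.sense(); Rc=R.from_euler('xyz',s['tcp_rot'],degrees=True).as_matrix()
    tcp=np.asarray(grasp)+back*z
    print('d(m)',((tcp-s['tool_pos'])/1000).round(4),'rot',R.from_matrix(G@Rc.T).as_rotvec().round(3),'tcp',tcp.round(1),'F',s['ft_force'].round(1),'gap',round(s['finger_gap'],1),'t',s['time'])
E
python3 -c "
from h import *
plan(W(RK,(-86.9,8.7,60.3)),35)
plan(W(RK,(-86.9,8.7,60.3+60)),35)"
```

```text
d(m) [ 0.0452 -0.007  -0.2028] rot [-0.027 -0.009 -0.012] tcp [612.8 -36.1 119.7] F [ 0.7 -0.1 -0.3] gap 51.1 t 2.525
d(m) [ 0.0452 -0.007  -0.1428] rot [-0.027 -0.009 -0.012] tcp [612.8 -36.1 179.7] F [ 0.7 -0.1 -0.3] gap 51.1 t 2.525
```

>>> arm_command:
  targets:
    - [[0.01,-0.002,-0.04,-0.027,-0.009,-0.012,0],[0.01,-0.002,-0.04,0,0,0,0],[0.01,-0.001,-0.03,0,0,0,0],[0.01,-0.001,-0.03,0,0,0,0],[0.005,-0.001,-0.03,0,0,0,0],[0,0,-0.03,0,0,0,0],[0,0,0,0,0,0,0],[0,0,0,0,0,0,0],[0,0,0,0,0,0,0]]
  force: 40

```text
time: 3.65
tool_pos: [613.9, -37.1, 124.1]
tcp_rot: [-180.0, 35.1, 177.1]
ft_force: [0.6, -0.5, 0.4]
finger_gap: 42.6
grip_force: 0.0
```

```bash
python3 - <<'E'
from h import *
plan(W(RK,(-86.9,8.7,60.3)),35)
m=viewer.camera_model('wrist'); np.save('w2.npy',m,allow_pickle=True)
cv2.imwrite('pics/w2.png',viewer.snapshot('wrist')[:,:,::-1])
E
```

```text
d(m) [-0.0011  0.001  -0.0043] rot [0.    0.002 0.001] tcp [612.8 -36.1 119.7] F [ 0.6 -0.5  0.4] gap 42.6 t 3.65
```

View pics/w2.png

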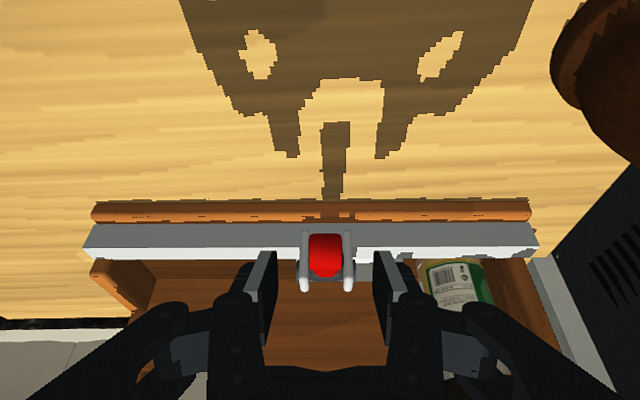

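The lever is seen end-on at (326,256), centred between the fingers at u≈262 and 385. I'll check the projections before closing.

```bash
python3 - <<'E'
from h import *
w=wcam('w2.npy'); s=status.sense()
Rc=R.from_euler('xyz',s['tcp_rot'],degrees=True).as_matrix(); 
L=lambda r,z=0:W(RK,(-38-r*.94,8.7,42.5+r*.342+z))
print(proj(w,[L(72),L(52),L(32),L(0),W(RK,(-45,140,30)),W(RK,(-45,-140,30)),s['tool_pos'],s['tool_pos']-19*Rc[:,2]]).round().tolist())
print((s['tool_pos']-19*Rc[:,2]), L(52))
E
```

```text
[[327.0, 249.0], [327.0, 258.0], [327.0, 264.0], [326.0, 273.0], [541.0, 248.0], [83.0, 249.0], [325.0, 250.0], [325.0, 266.0]]
[602.80612677 -36.60962073 139.3358405 ] [601.96003543 -35.59096783 135.284     ]
```

>>> arm_command:
  targets:
    - [[-0.001,0.001,-0.004,0,0,0,0],[0,0,0,0,0,0,-1],[0,0,0,0,0,0,-1],[0,0,0,0,0,0,-1],[0,0,0,0,0,0,-1],[0,0,0,0,0,0,-1]]
  force: 50

```text
time: 4.45
tool_pos: [611.2, -36.3, 117.2]
tcp_rot: [-180.0, 34.9, 177.1]
ft_force: [-6.2, -1.1, 3.2]
finger_gap: 12.6
grip_force: 49.6
```

```bash
python3 - <<'E'
from h import *
s=status.sense(); Rc=R.from_euler('xyz',s['tcp_rot'],degrees=True).as_matrix(); print(s['tool_pos']-19*Rc[:,2],s['ft_force'],s['wrist_torque'],s['finger_gap'],s['grip_force'])
ex=np.array([np.cos(RK[2]),np.sin(RK[2]),0])
a=np.radians(20+np.linspace(0,88.5,11)); q=np.c_[-np.cos(a),np.sin(a)]*52
d=np.diff(q,axis=0); print(np.c_[d[:,:1]*ex[:2],d[:,1]].round(1).tolist())
E
```

```text
[600.33726729 -35.76799323 132.81380136] [-6.19881198 -1.08240152  3.19634304] [-0.20201969  0.65767365 -0.05437293] 12.618196205725583 49.645001431927085
[[3.3, -0.2, 7.3], [4.4, -0.2, 6.7], [5.4, -0.3, 6.0], [6.2, -0.3, 5.1], [6.9, -0.3, 4.0], [7.5, -0.4, 2.9], [7.8, -0.4, 1.7], [8.0, -0.4, 0.5], [8.0, -0.4, -0.7], [7.8, -0.4, -2.0]]
```

>>> arm_command:
  targets:
    - [[0.0015,0,0.004,0,0,0,-1],[0.0018,0,0.0035,0,0,0,-1],[0.002,-0.0001,0.0035,0,0,0,-1],[0.0024,-0.0001,0.0032,0,0,0,-1],[0.0026,-0.0001,0.003,0,0,0,-1],[0.0028,-0.0002,0.003,0,0,0,-1],[0.003,-0.0002,0.0027,0,0,0,-1],[0.0032,-0.0002,0.0024,0,0,0,-1],[0.0034,-0.0002,0.0021,0,0,0,-1],[0.0035,-0.0002,0.0019,0,0,0,-1]]

```text
time: 5.7
tool_pos: [638.4, -37.2, 147.8]
tcp_rot: [180.0, 35.0, 177.0]
ft_force: [-6.7, -0.1, -4.4]
finger_gap: 12.4
grip_force: 48.7
```

>>> arm_command:
  targets:
    - [[0.0037,-0.0002,0.0016,0,0,0,-1],[0.0038,-0.0002,0.0013,0,0,0,-1],[0.0039,-0.0002,0.001,0,0,0,-1],[0.0039,-0.0002,0.0007,0,0,0,-1],[0.004,-0.0002,0.0004,0,0,0,-1],[0.004,-0.0002,0.0001,0,0,0,-1],[0.004,-0.0002,-0.0002,0,0,0,-1],[0.004,-0.0002,-0.0005,0,0,0,-1],[0.0039,-0.0002,-0.0008,0,0,0,-1],[0.0035,-0.0002,-0.001,0,0,0,-1]]

```text
time: 6.95
tool_pos: [683.0, -40.0, 159.1]
tcp_rot: [-180.0, 35.9, 177.1]
ft_force: [-1.6, 2.7, 15.7]
finger_gap: 8.2
grip_force: 49.8
```

```bash
cat > st.py <<'E'
from h import *
s=status.sense(); Rc=R.from_euler('xyz',s['tcp_rot'],degrees=True).as_matrix(); g=s['tool_pos']-19*Rc[:,2]
c,sn=np.cos(RK[2]),np.sin(RK[2]); M=np.array([[c,sn,0],[-sn,c,0],[0,0,1]]); q=M@(g-[RK[0],RK[1],75])
print('grasp rack',q.round(1),'F rack',(M@s['ft_force']).round(1),'gap',round(s['finger_gap'],1),'grip',round(s['grip_force'],1),'lever r,ang',np.hypot(q[0]+38,q[2]-42.5).round(1),np.degrees(np.arctan2(q[2]-42.5,-(q[0]+38))).round(1),'t',s['time'])
E
python3 st.py
```

```text
grasp rack [-16.8   8.4  99.5] F rack [-1.8  2.6 15.7] gap 8.2 grip 49.8 lever r,ang 60.8 110.4 t 6.95
```

```bash
python3 - <<'E'
from h import *
w=viewer.snapshot('wrist')[:,:,::-1]; s=viewer.snapshot('side')[:,:,::-1]
a=cv2.resize(w[180:330,225:425],(600,450),interpolation=cv2.INTER_CUBIC)[:,:400]; a=cv2.resize(w[170:320,260:393],(400,450),interpolation=cv2.INTER_CUBIC)
b=cv2.resize(s[110:200,220:300],(400,450),interpolation=cv2.INTER_CUBIC)
cv2.imwrite('pics/w3.png',np.hstack([a,b]))
E
```

```text
(no output)
```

View pics/w3.png

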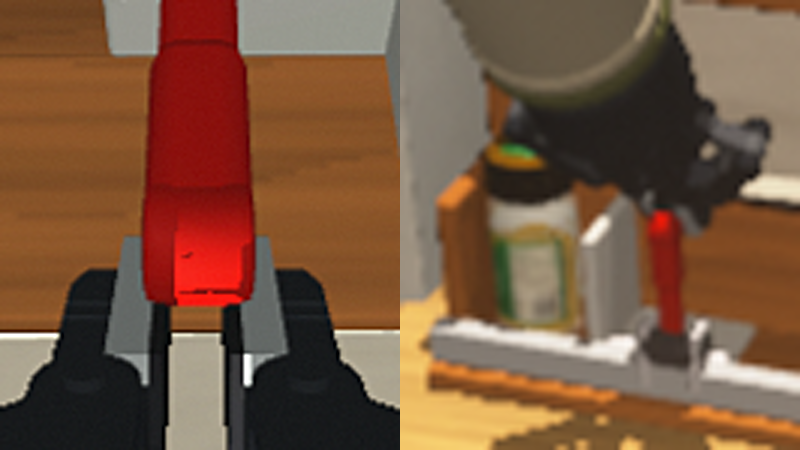

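The wrist crop shows the pads holding only the lever's tip edge. The side crop shows the lever about vertical, tip near side pixel (273,153). I'll compare that with the projected tip.

```bash
python3 - <<'E'
from h import *
C=cam('side')
for a in (70,80,90,100,109): 
    t=np.radians(a); print(a,proj(C,[W(RK,(-38-r*np.cos(t),8.4,42.5+r*np.sin(t))) for r in (0,32,72)]).round(1).tolist())
im=viewer.snapshot('side').astype(int); m=(im[...,0]>110)&(im[...,1]<60)&(im[...,2]<60)
ys,xs=np.nonzero(m[130:190,250:300]); ys+=130; xs+=250
for y in range(ys.min(),ys.max()+1): print(y,xs[ys==y].min() if (ys==y).any() else '',xs[ys==y].max() if (ys==y).any() else '')
E
```

```text
70 [[275.0, 177.6], [272.8, 169.3], [269.9, 158.4]]
80 [[275.0, 177.6], [273.6, 167.7], [271.8, 154.8]]
90 [[275.0, 177.6], [274.4, 166.4], [273.7, 151.9]]
100 [[275.0, 177.6], [275.3, 165.5], [275.6, 149.9]]
109 [[275.0, 177.6], [276.0, 164.9], [277.3, 148.9]]
152 271 273
153 270 274
154 269 274
155 269 274
156 269 274
157 269 274
158 269 276
159 269 274
160 270 276
161 270 274
162 270 274
163 270 275
164 270 275
165 270 275
166 270 276
167 271 276
168 271 276
169 271 275
170 271 276
171 272 276
172 272 276
173 272 276
174 272 276
175 273 276
```

>>> arm_command:
  targets:
    - [[0,0,0,0,0,0,-0.2],[0,0,0,0,0,0,-0.2],[0,0,0,0,0,0,-0.2],[-0.012,0.0006,-0.003,0,0,0,-0.2],[-0.012,0.0006,-0.003,0,0,0,-0.2],[0,0,-0.003,0,0,0,-0.2],[0,0,0,0,0,0,-1],[0,0,0,0,0,0,-1],[0,0,0,0,0,0,-1],[0,0,0,0,0,0,-1]]

```text
time: 8.35
tool_pos: [652.5, -38.2, 140.2]
tcp_rot: [180.0, 34.9, 177.0]
ft_force: [-3.0, -0.6, 1.0]
finger_gap: 12.5
grip_force: 48.8
```

```bash
python3 st.py
```

```text
grasp rack [-47.2   8.6  80.8] F rack [-3.  -0.8  1. ] gap 12.5 grip 48.8 lever r,ang 39.4 76.5 t 8.35
```

>>> arm_command:
  targets:
    - [[0.0026,-0.0001,0.0002,0.0025,0.05,0,-1],[0.0026,-0.0001,0,0.0025,0.05,0,-1],[0.0026,-0.0001,-0.0003,0.0025,0.05,0,-1],[0.0026,-0.0001,-0.0006,0.0025,0.05,0,-1],[0,0,0,0,0,0,-1]]

```text
time: 8.98
tool_pos: [662.8, -38.5, 139.3]
tcp_rot: [180.0, 23.3, 177.1]
ft_force: [-6.7, -0.7, 5.3]
finger_gap: 12.2
grip_force: 53.0
```

```bash
python3 st.py
```

```text
grasp rack [-33.5   8.8  81.7] F rack [-6.7 -1.   5.3] gap 12.2 grip 53.0 lever r,ang 39.5 96.6 t 8.975
```

>>> arm_command:
  targets:
    - [[-0.0004,-0.009,0,0,0,0,-1],[-0.0004,-0.009,0,0,0,0,-1],[-0.0004,-0.009,0,0,0,0,-1],[-0.0004,-0.009,0,0,0,0,-1],[-0.0004,-0.009,0,0,0,0,-1],[-0.0005,-0.009,0,0,0,0,-1],[-0.0005,-0.009,0,0,0,0,-1],[-0.0005,-0.009,0,0,0,0,-1],[-0.0005,-0.009,0,0,0,0,-1],[-0.0005,-0.009,0,0,0,0,-1]]

```text
time: 10.22
tool_pos: [658.4, -129.2, 139.6]
tcp_rot: [180.0, 23.5, 177.1]
ft_force: [-0.6, 2.2, 1.6]
finger_gap: 12.2
grip_force: 53.7
```

```bash
python3 st.py
```

```text
grasp rack [-33.4 -81.9  82.1] F rack [-0.7  2.2  1.6] gap 12.2 grip 53.7 lever r,ang 39.8 96.6 t 10.225
```

>>> arm_command:
  targets:
    - [[0,0,0,0,0,0,-0.3],[0,0,0,0,0,0,-0.3],[0,0,0,0,0,0,-0.3],[-0.02,0.001,0.035,0,0,0,-0.3],[-0.025,0.001,0.04,0,0,0,0.2],[-0.03,0,0.05,0,0,0,0.5],[-0.04,-0.02,0.04,0,0,0,0.5],[-0.03,-0.05,0,0,0,0,0.5],[0,0,0,0,0,0,0.5],[0,0,0,0,0,0,0.5]]

```text
time: 11.48
tool_pos: [513.2, -196.6, 304.2]
tcp_rot: [180.0, 23.5, 177.0]
ft_force: [-0.9, 0.2, -0.1]
finger_gap: 64.2
grip_force: 0.0
```

```bash
python3 - <<'E'
from h import *
y=np.radians(-11); g=np.array([515.6,-288.4,75+68]); z=np.array([.574*np.cos(y),.574*np.sin(y),-.819])
plan(g-130*z,35,y,22); plan(g,35,y,22)
# recheck jar / neighbours from top & side, by red cap colour
for n in ('top','side'):
    im=viewer.snapshot(n).astype(int); m=((im[...,0]>150)&(im[...,1]<110)&(im[...,2]<90)&(im[...,0]-im[...,1]>90)).astype(np.uint8)
    k,l,st,ce=cv2.connectedComponentsWithStats(m)
    print(n,[(st[i].tolist(),ce[i].round(1).tolist()) for i in range(1,k) if st[i,4]>40])
c=cam('top');C=cam('side'); 
print(proj(c,[[515.6,-288.4,181],[515.6,-288.4,75]]),proj(C,[[515.6,-288.4,181],[515.6,-288.4,75]]))
# lever up & fence position from the side camera
E
```

```text
d(m) [-0.0584 -0.08   -0.0728] rot [-0.025 -0.2   -0.139] tcp [ 454.7 -276.6  231.4] F [-0.9  0.2 -0.1] gap 64.2 t 11.475
d(m) [ 0.0148 -0.0942 -0.1793] rot [-0.025 -0.2   -0.139] tcp [ 528.  -290.8  125. ] F [-0.9  0.2 -0.1] gap 64.2 t 11.475
top [([31, 170, 47, 12, 230], [55.2, 175.1]), ([354, 220, 19, 17, 73], [365.3, 226.3])]
side [([79, 118, 53, 6, 176], [106.3, 120.6]), ([357, 196, 20, 12, 104], [366.3, 202.3]), ([349, 239, 13, 17, 119], [355.2, 246.8]), ([340, 248, 12, 9, 67], [345.6, 251.8])]
[[364.69646772 228.70594004]
 [359.18925161 235.08837361]] [[367.45196633 200.80205068]
 [364.77935663 240.61903399]]
```

>>> arm_command:
  targets:
    - [[-0.02,-0.03,0,-0.012,-0.1,-0.07,0.5],[-0.02,-0.03,-0.02,-0.013,-0.1,-0.07,0.5],[-0.018,-0.02,-0.025,0,0,0,0.5],[0,0,-0.025,0,0,0,0.5],[0,0,0,0,0,0,0.5],[0,0,0,0,0,0,0.5]]

```text
time: 12.32
tool_pos: [456.2, -275.8, 235.6]
tcp_rot: [-180.0, 35.0, 169.1]
ft_force: [0.2, -0.5, 1.0]
finger_gap: 64.2
grip_force: 0.0
```

```bash
python3 - <<'E'
from h import *
y=np.radians(-11); g=np.array([515.6,-288.4,75+68])
plan(g,35,y,22)
m=viewer.camera_model('wrist'); np.save('w4.npy',m,allow_pickle=True)
im=viewer.snapshot('wrist')[:,:,::-1].copy(); cv2.imwrite('pics/w4.png',im)
w=wcam('w4.npy')
print(proj(w,[[515.6,-288.4,181],[515.6,-288.4,75]]).round(1))
E
```

```text
d(m) [ 0.0718 -0.015  -0.1106] rot [ 0.001  0.001 -0.002] tcp [ 528.  -290.8  125. ] F [ 0.2 -0.5  1. ] gap 64.2 t 12.325
[[323.2 229.4]
 [323.5 136.1]]
```

View pics/w4.png

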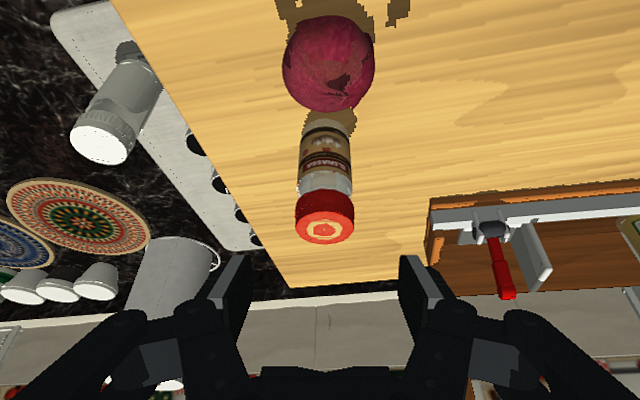

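The cap top is at (324,230), matching the predicted (323,229). The onion sits right behind the jar and the lever is up. I'll descend along the tool axis and grip.

>>> arm_command:
  targets:
    - [[0.015,-0.003,-0.023,0,0,0,0.5],[0.015,-0.003,-0.023,0,0,0,0.5],[0.015,-0.003,-0.023,0,0,0,0.5],[0.014,-0.003,-0.022,0,0,0,0.5],[0.012,-0.003,-0.018,0,0,0,0.5],[0,0,0,0,0,0,0.5],[0,0,0,0,0,0,-1],[0,0,0,0,0,0,-1],[0,0,0,0,0,0,-1],[0,0,0,0,0,0,-1]]
  force: 40

```text
time: 13.62
tool_pos: [527.0, -292.1, 127.3]
tcp_rot: [-179.9, 35.1, 169.1]
ft_force: [-1.7, 2.6, 6.2]
finger_gap: 42.1
grip_force: 40.9
```

```bash
python3 -c "
from h import *
plan((515.6,-288.4,143),35,np.radians(-11),22)
# place pre-poses: jar at rack y=25, grasp height +68
P=lambda x,y,z:W(RK,(x,y,z+68))
plan(P(-110,22,60),35,RK[2],22);plan(P(0,22,45),35,RK[2],22);plan(P(0,22,12),35,RK[2],22)"
```

```text
d(m) [ 0.001   0.0013 -0.0024] rot [0.002 0.002 0.   ] tcp [ 528.  -290.8  125. ] F [-1.7  2.6  6.2] gap 42.1 t 13.625
d(m) [0.0652 0.2703 0.0576] rot [0.002 0.002 0.142] tcp [592.1 -21.8 185. ] F [-1.7  2.6  6.2] gap 42.1 t 13.625
d(m) [0.175  0.2648 0.0426] rot [0.002 0.002 0.142] tcp [702.  -27.3 170. ] F [-1.7  2.6  6.2] gap 42.1 t 13.625
d(m) [0.175  0.2648 0.0096] rot [0.002 0.002 0.142] tcp [702.  -27.3 137. ] F [-1.7  2.6  6.2] gap 42.1 t 13.625
```

>>> arm_command:
  targets:
    - [[0,0,0.02,0,0,0,-1],[0,0,0.035,0,0,0,-1],[0,0,0.035,0,0,0,-1],[0,0.03,0,0,0,0.03,-1],[0.01,0.04,0,0,0,0.04,-1],[0.01,0.045,0,0,0,0.04,-1],[0.015,0.045,0,0,0,0.032,-1],[0.015,0.045,0,0,0,0,-1],[0.015,0.04,-0.015,0,0,0,-1],[0,0.025,-0.015,0,0,0,-1]]

```text
time: 14.88
tool_pos: [591.5, -19.7, 185.3]
tcp_rot: [-180.0, 35.0, 177.3]
ft_force: [0.2, -0.5, -2.1]
finger_gap: 41.7
grip_force: 40.8
```

```bash
python3 -c "
from h import *
P=lambda x,y,z:W(RK,(x,y,z+68))
print(status.sense()['tool_pos'])
plan(P(-110,22,60),35,RK[2],22);plan(P(0,22,45),35,RK[2],22);
w=cam('wrist'); im=viewer.snapshot('wrist')[:,:,::-1]; cv2.imwrite('pics/w5.png',im)"
```

```text
[591.48308822 -19.66384309 185.2824597 ]
d(m) [ 0.0006 -0.0021 -0.0003] rot [ 0.001  0.    -0.001] tcp [592.1 -21.8 185. ] F [ 0.2 -0.5 -2.1] gap 41.7 t 14.875
d(m) [ 0.1105 -0.0076 -0.0153] rot [ 0.001  0.    -0.001] tcp [702.  -27.3 170. ] F [ 0.2 -0.5 -2.1] gap 41.7 t 14.875
```

View pics/w5.png

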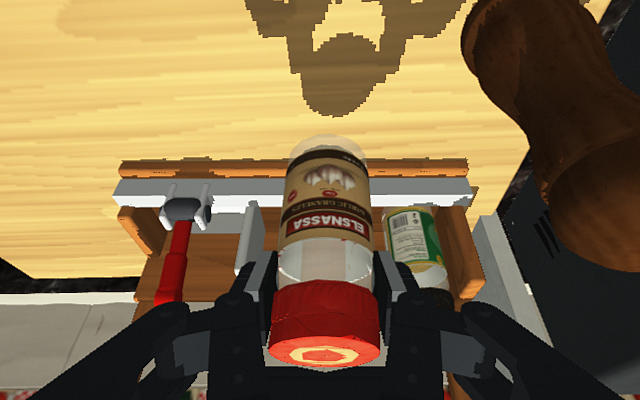

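>>> arm_command:
  targets:
    - [[0.03,-0.002,0,0,0,0,-1],[0.03,-0.002,0,0,0,0,-1],[0.025,-0.002,-0.005,0,0,0,-1],[0.024,-0.001,-0.01,0,0,0,-1],[0,0,-0.012,0,0,0,-1],[0,0,-0.01,0,0,0,-1],[0,0,-0.004,0,0,0,-1],[0,0,0,0,0,0,-1],[0,0,0,0,0,0,-1]]

```text
time: 16.05
tool_pos: [700.5, -28.6, 145.4]
tcp_rot: [-180.0, 35.1, 177.2]
ft_force: [-0.2, 0.5, -1.3]
finger_gap: 42.1
grip_force: 40.8
```

>>> arm_command:
  targets:
    - [[0,0,-0.002,0,0,0,-1],[0,0,-0.0015,0,0,0,-1],[0,0,-0.0015,0,0,0,-1],[0,0,0,0,0,0,-1]]

```text
time: 16.55
tool_pos: [700.3, -28.5, 139.5]
tcp_rot: [-180.0, 35.0, 177.2]
ft_force: [0.2, -0.2, -1.0]
finger_gap: 42.1
grip_force: 40.9
```

>>> arm_command:
  targets:
    - [[0,0,-0.001,0,0,0,-1],[0,0,0,0,0,0,-1]]

```text
time: 16.8
tool_pos: [700.9, -28.5, 139.5]
tcp_rot: [-180.0, 35.1, 177.2]
ft_force: [-2.0, 1.2, 3.9]
finger_gap: 42.0
grip_force: 41.4
```

>>> arm_command:
  targets:
    - [[0,0,0,0,0,0,0.35],[0,0,0,0,0,0,0.35],[0,0,0,0,0,0,0.35],[0,0,0,0,0,0,0.35],[-0.006,0.0003,0.008,0,0,0,0.35],[-0.017,0.001,0.025,0,0,0,0.35],[-0.023,0.001,0.033,0,0,0,0.35],[-0.029,0.001,0.041,0,0,0,0.35],[-0.029,0.001,0.041,0,0,0,0],[0,0,0,0,0,0,-0.3]]

```text
time: 18.05
tool_pos: [597.1, -24.5, 293.9]
tcp_rot: [-179.9, 35.6, 177.2]
ft_force: [-0.3, -0.1, -0.2]
finger_gap: 30.1
grip_force: 0.0
```

```bash
python3 st.py; python3 - <<'E'
from h import *
m=viewer.camera_model('wrist'); np.save('w6.npy',m,allow_pickle=True); w=wcam('w6.npy')
im=viewer.snapshot('wrist')[:,:,::-1].copy(); cv2.imwrite('pics/w6.png',im)
print(proj(w,[W(RK,(0,20,118)),W(RK,(0,20,12)),W(RK,(0,-82+50,50))]).round(1).tolist())
L=lambda y,a,r:W(RK,(-38-r*np.cos(a),y,42.5+r*np.sin(a)))
for d in (95,102,109): print(d,proj(w,[L(-82,np.radians(d),r) for r in (0,32,72)]).round(1).tolist())
E
```

```text
grasp rack [-103.4   19.6  234.3] F rack [-0.3 -0.1 -0.2] gap 30.1 grip 0.0 lever r,ang 202.7 71.2 t 18.05
[[325.4, 205.5], [325.4, 128.8], [274.5, 153.0]]
95 [[217.9, 118.0], [211.9, 143.0], [203.3, 178.4]]
102 [[217.9, 118.0], [213.1, 145.8], [206.4, 184.2]]
109 [[217.9, 118.0], [214.4, 148.1], [209.6, 188.6]]
```

View pics/w6.png

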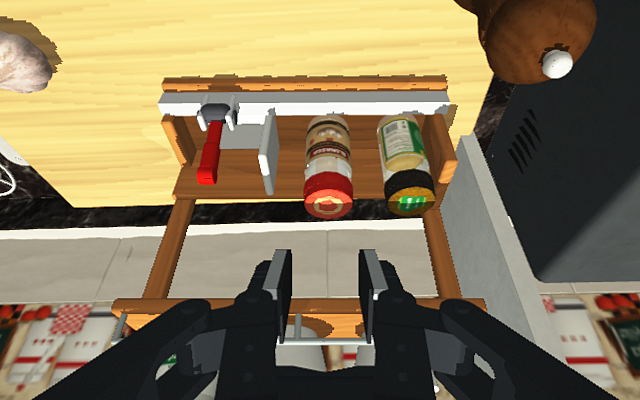

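The jar stands upright in the bay at (328,207), clear of jar b at (405,190) and of the fence at (268,150). The lever is up at (210,150). All picture views are now used, so I'll continue by numbers.

```bash
python3 - <<'E'
from h import *
g=W(RK,(-32,-82,92)); t=np.radians(22); z=np.array([np.sin(t),-.0497*np.sin(t),-np.cos(t)])
plan(g-90*z,22); plan(g,22)
E
```

```text
d(m) [ 0.0289 -0.1032 -0.0578] rot [0.013 0.233 0.   ] tcp [ 625.7 -127.6  232.8] F [-0.3 -0.  -0.6] gap 29.7 t 18.1
d(m) [ 0.0626 -0.1049 -0.1413] rot [0.013 0.233 0.   ] tcp [ 659.4 -129.3  149.4] F [-0.3 -0.  -0.6] gap 29.7 t 18.1
```

>>> arm_command:
  targets:
    - [[0,-0.035,0,0.004,0.08,0,-0.3],[0.01,-0.035,0,0.004,0.08,0,-0.3],[0.01,-0.033,-0.018,0.005,0.073,0,-0.3],[0.009,0,-0.04,0,0,0,-0.3],[0.012,-0.0005,-0.03,0,0,0,-0.3],[0.012,-0.0005,-0.03,0,0,0,-0.3],[0.009,0,-0.021,0,0,0,-0.3],[0,0,0,0,0,0,-0.3],[0,0,0,0,0,0,-0.3]]
  force: 50

```text
time: 19.23
tool_pos: [658.1, -128.2, 147.6]
tcp_rot: [179.9, 21.6, 177.1]
ft_force: [-0.3, 0.8, 0.3]
finger_gap: 29.7
grip_force: 0.0
```

```bash
python3 st.py
```

```text
grasp rack [-33.2 -81.   90.3] F rack [-0.3  0.8  0.3] gap 29.7 grip 0.0 lever r,ang 48.0 95.8 t 19.225
```

>>> arm_command:
  targets:
    - [[0,0,0,0,0,0,-1],[0,0,0,0,0,0,-1],[0,0,0,0,0,0,-1],[0.0002,0.004,0,0,0,0,-1],[0.0003,0.006,0,0,0,0,-1],[0.0003,0.006,0,0,0,0,-1],[0.0003,0.006,0,0,0,0,-1],[0.0003,0.006,0,0,0,0,-1],[0.0003,0.006,0,0,0,0,-1],[0.0003,0.006,0,0,0,0,-1]]

```text
time: 20.48
tool_pos: [661.1, -88.8, 149.1]
tcp_rot: [-180.0, 21.8, 177.1]
ft_force: [-1.2, -2.9, 5.6]
finger_gap: 12.0
grip_force: 50.3
```

```bash
python3 st.py
```

```text
grasp rack [-32.2 -41.4  91.8] F rack [-1.1 -2.9  5.6] gap 12.0 grip 50.3 lever r,ang 49.6 96.7 t 20.475
```

>>> arm_command:
  targets:
    - [[0.0002,0.004,0,0,0,0,-1],[0.0002,0.004,0,0,0,0,-1],[0.0002,0.004,0,0,0,0,-1],[0.0002,0.004,0,0,0,0,-1],[0.0002,0.003,0,0,0,0,-1],[0.0001,0.002,0,0,0,0,-1],[0.0001,0.002,0,0,0,0,-1],[0,0,0,0,0,0,-1]]

```text
time: 21.48
tool_pos: [662.3, -65.6, 149.0]
tcp_rot: [180.0, 21.8, 177.1]
ft_force: [-1.3, -1.6, 6.2]
finger_gap: 12.4
grip_force: 50.3
```

>>> arm_command:
  targets:
    - [[0.0001,0.002,0,0,0,0,-1],[0.0001,0.001,0,0,0,0,-1],[0,0,0,0,0,0,-1]]

```text
time: 21.85
tool_pos: [662.4, -62.8, 149.0]
tcp_rot: [-180.0, 21.8, 177.1]
ft_force: [-1.8, -3.6, 5.9]
finger_gap: 12.4
grip_force: 50.3
```

```bash
python3 st.py
```

```text
grasp rack [-32.2 -15.4  91.7] F rack [-1.6 -3.7  5.9] gap 12.4 grip 50.3 lever r,ang 49.5 96.8 t 21.85
```

>>> arm_command:
  targets:
    - [[0.0001,0.0015,0,0,0,0,-1],[0,0,0,0,0,0,-1]]

```text
time: 22.1
tool_pos: [662.5, -61.3, 149.0]
tcp_rot: [-180.0, 21.8, 177.1]
ft_force: [-2.7, -2.1, 6.7]
finger_gap: 12.3
grip_force: 50.3
```

>>> arm_command:
  targets:
    - [[0.0001,0.001,0,0,0,0,-1],[0,0,0,0,0,0,-1]]

```text
time: 22.35
tool_pos: [662.6, -60.3, 149.0]
tcp_rot: [-180.0, 21.8, 177.1]
ft_force: [-2.3, -2.4, 6.9]
finger_gap: 12.5
grip_force: 50.3
```

>>> arm_command:
  targets:
    - [[0.0001,0.001,0,0,0,0,-1],[0,0,0,0,0,0,-1]]

```text
time: 22.6
tool_pos: [662.7, -59.7, 149.0]
tcp_rot: [-180.0, 21.8, 177.1]
ft_force: [-1.5, -4.5, 6.0]
finger_gap: 12.2
grip_force: 50.3
```

>>> arm_command:
  targets:
    - [[0.0001,0.001,0,0,0,0,-1],[0,0,0,0,0,0,-1]]

```text
time: 22.85
tool_pos: [662.7, -59.5, 149.0]
tcp_rot: [-179.9, 21.8, 177.1]
ft_force: [-1.0, -7.9, 6.3]
finger_gap: 12.7
grip_force: 50.3
```

>>> arm_command:
  targets:
    - [[0.0001,0.001,0,0,0,0,-1],[0,0,0,0,0,0,-1]]

```text
time: 23.1
tool_pos: [662.8, -59.3, 149.0]
tcp_rot: [-179.8, 21.8, 177.1]
ft_force: [-3.2, -11.0, 6.1]
finger_gap: 12.4
grip_force: 50.3
```

```bash
python3 st.py
```

```text
grasp rack [-32.  -11.9  91.7] F rack [ -2.6 -11.2   6.1] gap 12.4 grip 50.3 lever r,ang 49.5 97.0 t 23.1
```

```bash
python3 - <<'E'
from h import *
n=20; a=np.radians(np.linspace(97,19,n+1)); t=np.radians(np.linspace(21.8,61.8,n+1))
x=-49.5*np.cos(a)+19*np.sin(t); z=49.5*np.sin(a)-19*np.cos(t)
print(np.c_[np.diff(x)*.9988,np.diff(x)*-.0497,np.diff(z)].round(1).tolist(), 'rot/row',np.diff(t)[0])
E
```

```text
[[-2.7, 0.1, 0.6], [-2.8, 0.1, 0.3], [-2.8, 0.1, 0.1], [-2.8, 0.1, -0.1], [-2.7, 0.1, -0.3], [-2.7, 0.1, -0.5], [-2.6, 0.1, -0.7], [-2.6, 0.1, -0.9], [-2.5, 0.1, -1.1], [-2.4, 0.1, -1.3], [-2.3, 0.1, -1.4], [-2.2, 0.1, -1.6], [-2.1, 0.1, -1.8], [-1.9, 0.1, -1.9], [-1.8, 0.1, -2.0], [-1.6, 0.1, -2.2], [-1.4, 0.1, -2.3], [-1.3, 0.1, -2.4], [-1.1, 0.1, -2.5], [-0.9, 0.0, -2.6]] rot/row 0.034906585039886584
```

>>> arm_command:
  targets:
    - [[-0.0027,0.0001,0.0006,-0.0017,-0.035,0,-1],[-0.0028,0.0001,0.0003,-0.0017,-0.035,0,-1],[-0.0028,0.0001,0.0001,-0.0017,-0.035,0,-1],[-0.0028,0.0001,-0.0001,-0.0017,-0.035,0,-1],[-0.0027,0.0001,-0.0003,-0.0017,-0.035,0,-1],[-0.0027,0.0001,-0.0005,-0.0017,-0.035,0,-1],[-0.0026,0.0001,-0.0007,-0.0017,-0.035,0,-1]]

```text
time: 23.98
tool_pos: [644.8, -58.5, 149.4]
tcp_rot: [-179.9, 36.1, 177.1]
ft_force: [6.9, -11.7, -0.3]
finger_gap: 12.4
grip_force: 48.8
```

```bash
python3 st.py
```

```text
grasp rack [-54.2 -12.   89.7] F rack [  7.5 -11.3  -0.3] gap 12.4 grip 48.8 lever r,ang 49.9 71.1 t 23.975
```

>>> arm_command:
  targets:
    - [[-0.0026,0.0001,-0.0009,-0.0017,-0.035,0,-1],[-0.0025,0.0001,-0.0011,-0.0017,-0.035,0,-1],[-0.0024,0.0001,-0.0013,-0.0017,-0.035,0,-1],[-0.0023,0.0001,-0.0014,-0.0017,-0.035,0,-1],[-0.0022,0.0001,-0.0016,-0.0017,-0.035,0,-1],[-0.0021,0.0001,-0.0018,-0.0017,-0.035,0,-1],[-0.0019,0.0001,-0.0019,-0.0017,-0.035,0,-1]]

```text
time: 24.85
tool_pos: [629.6, -58.1, 141.5]
tcp_rot: [-179.8, 50.3, 177.1]
ft_force: [3.4, -6.7, 5.9]
finger_gap: 12.2
grip_force: 49.0
```

```bash
python3 st.py
```

```text
grasp rack [-72.8 -12.3  78.7] F rack [ 3.7 -6.6  5.9] gap 12.2 grip 49.0 lever r,ang 50.2 46.1 t 24.85
```

>>> arm_command:
  targets:
    - [[-0.0018,0.0001,-0.002,-0.0017,-0.035,0,-1],[-0.0016,0.0001,-0.0022,-0.0017,-0.035,0,-1],[-0.0014,0.0001,-0.0023,-0.0017,-0.035,0,-1],[-0.0013,0.0001,-0.0024,-0.0017,-0.035,0,-1],[-0.0011,0.0001,-0.0025,-0.0017,-0.035,0,-1],[-0.0009,0,-0.0026,-0.0017,-0.035,0,-1],[0,0,0,0,0,0,-1]]

```text
time: 25.72
tool_pos: [635.7, -56.0, 149.2]
tcp_rot: [-178.3, 59.4, 176.0]
ft_force: [-0.3, -57.0, -6.8]
finger_gap: 11.3
grip_force: 61.3
```

```bash
python3 st.py
```

```text
grasp rack [-68.5  -9.1  83.8] F rack [  2.5 -57.   -6.8] gap 11.3 grip 61.3 lever r,ang 51.4 53.6 t 25.725
```

```bash
python3 -c "
from h import *
s=status.sense(); print(s['joint_pos'].round(1),s['qd'].round(1),s['joint_efforts'].round(1),s['wrist_torque'].round(2))"
```

```text
[ -13.6  -26.4  143.1   57.6    7.7 -152.2] [-0.7 -0.3 -0.  -0.4  0.9  0. ] [ 35.8 -27.1 -47.2   2.1  14.2  -0.2] [-4.57  1.48 -8.3 ]
```

>>> arm_command:
  targets:
    - [[0,0,0,0,0,0,-0.2],[0,0,0,0,0,0,-0.2],[0,0,0,0,0,0,-0.2]]

```text
time: 26.1
tool_pos: [635.1, -47.8, 147.2]
tcp_rot: [-179.0, 59.0, 176.2]
ft_force: [0.2, -21.6, -3.3]
finger_gap: 34.3
grip_force: 10.4
```

```bash
python3 st.py; python3 -c "
from h import *
s=status.sense(); print(s['joint_pos'].round(1),s['tool_pos'],s['tcp_rot'])
C=cam('side')
for a in (20,30,40,46,54,60): 
    t=np.radians(a); print(a,proj(C,[W(RK,(-38-r*np.cos(t),-11.6,42.5+r*np.sin(t))) for r in (0,32,72)]).round(1).tolist())
im=viewer.snapshot('side').astype(int); m=(im[...,0]>110)&(im[...,1]<60)&(im[...,2]<60)
ys,xs=np.nonzero(m[130:200,245:310]); ys+=130; xs+=245
for y in np.unique(ys): print(y,xs[ys==y].min(),xs[ys==y].max(),end='; ')
"
```

```text
grasp rack [-69.4  -1.3  82. ] F rack [  1.3 -21.6  -3.3] gap 34.3 grip 10.4 lever r,ang 50.5 51.5 t 26.1
[ -13.2  -26.4  143.1   57.6    8.4 -152.2] [635.1111344  -47.80775475 147.21185891] [-178.98685484   59.04070637  176.24340251]
20 [[282.7, 178.9], [278.1, 181.4], [272.0, 184.6]]
30 [[282.7, 178.9], [278.3, 179.1], [272.6, 179.3]]
40 [[282.7, 178.9], [278.7, 176.8], [273.5, 174.0]]
46 [[282.7, 178.9], [279.0, 175.4], [274.2, 170.8]]
54 [[282.7, 178.9], [279.5, 173.7], [275.3, 166.8]]
60 [[282.7, 178.9], [279.9, 172.5], [276.2, 164.0]]
140 251 258; 142 251 267; 143 251 267; 144 252 266; 145 253 264; 146 255 263; 147 254 267; 148 254 266; 149 254 265; 150 252 263; 151 255 265; 152 259 260; 162 276 278; 163 275 280; 164 274 280; 165 274 279; 166 276 281;
```

>>> arm_command:
  targets:
    - [[-0.0003,-0.006,0,0.003,0.06,0,-0.2],[0,0,0,0.003,0.06,0,-0.2],[0,0,0,0,0,0,-0.2]]

```text
time: 26.52
tool_pos: [636.6, -48.0, 149.1]
tcp_rot: [-179.1, 53.2, 176.7]
ft_force: [-5.6, -16.2, 3.8]
finger_gap: 34.4
grip_force: 8.5
```

```bash
python3 st.py; python3 -c "
from h import *
s=status.sense(); print(s['joint_pos'].round(1),s['tool_pos'],s['tcp_rot'])"
```

```text
grasp rack [-66.9  -1.6  85.5] F rack [ -4.8 -16.5   3.8] gap 34.4 grip 8.5 lever r,ang 51.8 56.1 t 26.525
[ -13.2  -25.7  138.5   26.5   16.  -121.5] [636.61580695 -48.00775824 149.10397566] [-179.13900735   53.17736745  176.71124495]
```

>>> arm_command:
  targets:
    - [[-0.0003,-0.005,0.002,0.003,0.06,0,-0.2],[-0.0003,-0.004,0.002,0.003,0.06,0,-0.2],[0,0,0,0,0,0,-0.2]]

```text
time: 26.9
tool_pos: [636.3, -54.9, 153.2]
tcp_rot: [-179.3, 46.3, 176.7]
ft_force: [0.2, 0.1, 0.2]
finger_gap: 34.0
grip_force: 0.0
```

```bash
python3 st.py; python3 -c "
from h import *
s=status.sense(); print(s['joint_pos'].round(1),s['tool_pos'],s['tcp_rot'])"
```

```text
grasp rack [-65.3  -8.6  91.3] F rack [0.2 0.1 0.2] gap 34.0 grip 0.0 lever r,ang 55.9 60.7 t 26.9
[ -13.6  -23.4  132.4   15.7   25.9 -111.4] [636.31401784 -54.94044263 153.15332414] [-179.29550854   46.33075956  176.73695428]
```

>>> arm_command:
  targets:
    - [[-0.02,-0.002,0.025,0.003,0.06,0,-0.2],[-0.02,0,0.03,0.003,0.06,0,-0.2],[-0.025,0,0.03,0.003,0.06,0,-0.2],[-0.025,0,0.03,0,0.03,0,-0.2],[0,0,0,0,0,0,-0.2],[0,0,0,0,0,0,-0.2]]

```text
time: 27.65
tool_pos: [544.9, -56.0, 264.7]
tcp_rot: [-179.2, 34.1, 176.9]
ft_force: [-0.2, 0.6, -0.9]
finger_gap: 34.2
grip_force: 0.0
```

```bash
python3 st.py; cat > lev.py <<'E'
from h import *
m=viewer.camera_model('wrist'); np.save('w7.npy',m,allow_pickle=True); w=wcam('w7.npy')
rgb=viewer.snapshot('wrist'); cv2.imwrite('pics/w7.png',rgb[:,:,::-1]); im=rgb.astype(int)
mk=((im[...,0]>90)&(im[...,1]<60)&(im[...,2]<60)).astype(np.uint8); k,l,st,ce=cv2.connectedComponentsWithStats(mk)
for i in range(1,k):
    if st[i,4]>60: 
        ys,xs=np.nonzero(l==i); print('red',st[i].tolist(),ce[i].round(1).tolist(),[(int(y),int(xs[ys==y].min()),int(xs[ys==y].max())) for y in np.linspace(ys.min(),ys.max(),5).astype(int)])
for a in (20,30,40,50,60,70): 
    t=np.radians(a); print(a,proj(w,[W(RK,(-38-r*np.cos(t),-11.6,42.5+r*np.sin(t))) for r in (0,32,72)]).round(1).tolist())
print('jar a top',proj(w,[W(RK,(0,59.6,118))]).round(1),'b',proj(w,[W(RK,(0,104,117))]).round(1),'fence top pts',proj(w,[W(RK,(-31,38.4,88)),W(RK,(25,38.4,88)),W(RK,(-31,30.4,88)),W(RK,(25,30.4,88))]).round(1).tolist())
E
python3 lev.py
```

```text
grasp rack [-153.5  -14.2  205.4] F rack [-0.2  0.6 -0.9] gap 34.2 grip 0.0 lever r,ang 199.7 54.7 t 27.65
red [219, 143, 65, 5, 181] [252.0, 144.8] [(143, 228, 283), (144, 227, 281), (145, 219, 275), (146, 226, 276), (147, 228, 271)]
red [605, 148, 16, 12, 90] [612.8, 153.7] [(148, 607, 607), (150, 606, 614), (153, 607, 616), (156, 613, 619), (159, 615, 619)]
red [312, 150, 40, 5, 111] [332.5, 152.7] [(150, 320, 345), (151, 320, 345), (152, 319, 347), (153, 316, 351), (154, 312, 347)]
red [573, 154, 19, 18, 166] [580.3, 161.9] [(154, 583, 584), (158, 575, 585), (162, 573, 588), (166, 575, 582), (171, 578, 579)]
red [591, 160, 21, 12, 84] [604.2, 164.4] [(160, 596, 608), (162, 591, 607), (165, 607, 611), (168, 605, 610), (171, 604, 604)]
red [567, 170, 13, 17, 96] [572.7, 177.7] [(170, 569, 569), (174, 567, 577), (178, 569, 578), (182, 572, 577), (186, 572, 576)]
red [463, 176, 19, 47, 247] [472.5, 196.3] [(176, 464, 469), (187, 465, 473), (199, 474, 477), (210, 474, 479), (222, 477, 477)]
red [228, 178, 84, 19, 906] [268.9, 184.6] [(178, 228, 309), (182, 228, 309), (187, 230, 310), 
[... 1406 characters left out ...]
 85), (357, 67, 69)]
red [21, 345, 16, 11, 104] [30.5, 350.3] [(345, 31, 35), (347, 28, 36), (350, 26, 36), (352, 24, 35), (355, 21, 30)]
red [321, 362, 34, 8, 142] [335.8, 364.7] [(362, 322, 354), (363, 324, 354), (365, 322, 351), (367, 321, 340), (369, 323, 328)]
20 [[330.6, 181.5], [330.6, 167.7], [330.6, 146.4]]
30 [[330.6, 181.5], [330.6, 173.4], [330.6, 160.7]]
40 [[330.6, 181.5], [330.6, 179.4], [330.6, 176.1]]
50 [[330.6, 181.5], [330.6, 185.5], [330.6, 191.7]]
60 [[330.6, 181.5], [330.6, 191.3], [330.6, 206.6]]
70 [[330.6, 181.5], [330.6, 196.8], [330.6, 220.1]]
jar a top [[404.9 266.2]] b [[451.4 265.4]] fence top pts [[383.5, 221.6], [377.3, 253.0], [375.0, 221.6], [369.8, 253.0]]
```

```bash
python3 - <<'E'
from h import *
g=W(RK,(-61.5,-11.9,86.6)); t=np.radians(28); z=np.array([np.sin(t),-.0497*np.sin(t),-np.cos(t)])
plan(g-60*z,28); plan(g,28)
E
```

```text
d(m) [ 0.0623 -0.0005 -0.0661] rot [0.018 0.105 0.012] tcp [607.  -56.5 197.8] F [-0.3  0.1  0.1] gap 34.0 t 27.7
d(m) [ 0.0905 -0.0019 -0.1191] rot [0.018 0.105 0.012] tcp [635.2 -57.9 144.8] F [-0.3  0.1  0.1] gap 34.0 t 27.7
```

>>> arm_command:
  targets:
    - [[0.03,0,-0.02,0.009,0.055,0.006,-0.25],[0.03,0,-0.03,0.009,0.05,0.006,-0.25],[0.012,-0.0005,-0.025,0,0,0,-0.25],[0.01,-0.0005,-0.02,0,0,0,-0.25],[0.008,-0.0005,-0.02,0,0,0,-0.25],[0,0,-0.003,0,0,0,-0.25],[0,0,0,0,0,0,-0.25]]

```text
time: 28.58
tool_pos: [634.4, -57.8, 147.1]
tcp_rot: [-180.0, 28.0, 177.1]
ft_force: [-0.9, -0.1, -0.4]
finger_gap: 32.1
grip_force: 0.0
```

```bash
python3 st.py
```

```text
grasp rack [-62.3 -11.8  88.9] F rack [-0.9 -0.1 -0.4] gap 32.1 grip 0.0 lever r,ang 52.4 62.4 t 28.575
```

>>> arm_command:
  targets:
    - [[0,0,0,0,0,0,-1],[0,0,0,0,0,0,-1],[0,0,0,0,0,0,-1],[0,0,0,0,0,0,-1]]
  force: 60

```text
time: 29.08
tool_pos: [635.6, -58.7, 149.6]
tcp_rot: [-179.9, 28.2, 177.1]
ft_force: [-4.7, -3.7, 4.9]
finger_gap: 12.3
grip_force: 61.0
```

```bash
python3 st.py
```

```text
grasp rack [-61.1 -12.6  91.3] F rack [-4.5 -3.9  4.9] gap 12.3 grip 61.0 lever r,ang 54.0 64.6 t 29.075
```

>>> arm_command:
  targets:
    - [[0.0028,-0.0001,0.0012,0.0017,0.035,0,-1],[0.0029,-0.0001,0.0009,0.0017,0.035,0,-1],[0.0029,-0.0001,0.0007,0.0017,0.035,0,-1],[0.0029,-0.0001,0.0004,0.0017,0.035,0,-1],[0,0,0,0,0,0,-1]]

```text
time: 29.7
tool_pos: [646.9, -59.2, 152.6]
tcp_rot: [-179.9, 20.0, 177.1]
ft_force: [-6.5, -3.7, 7.8]
finger_gap: 12.4
grip_force: 62.3
```

```bash
python3 st.py
```

```text
grasp rack [-47.3 -12.6  95.4] F rack [-6.3 -4.   7.8] gap 12.4 grip 62.3 lever r,ang 53.7 80.0 t 29.7
```

>>> arm_command:
  targets:
    - [[0.0001,0.001,0,0,0,0,-1],[0,0,0,0,0,0,-1]]

```text
time: 29.95
tool_pos: [646.8, -58.9, 152.5]
tcp_rot: [-179.8, 20.1, 177.1]
ft_force: [-5.9, -7.6, 5.3]
finger_gap: 12.4
grip_force: 62.0
```

>>> arm_command:
  targets:
    - [[0.0001,0.001,0,0,0,0,-1],[0,0,0,0,0,0,-1]]

```text
time: 30.2
tool_pos: [646.8, -58.7, 152.5]
tcp_rot: [-179.7, 20.1, 177.1]
ft_force: [-6.3, -11.2, 6.1]
finger_gap: 12.3
grip_force: 61.9
```

```bash
python3 st.py; python3 - <<'E'
from h import *
n=18; a=np.radians(np.linspace(80,18,n+1)); t=np.radians(np.linspace(20,43,n+1))
x=-53.5*np.cos(a)+19*np.sin(t); z=53.5*np.sin(a)-19*np.cos(t)
print(np.c_[np.diff(x)*.9988,np.diff(z)].round(1).tolist(), 'rot/row',np.diff(t)[0])
E
```

```text
grasp rack [-47.5 -12.1  95.4] F rack [ -5.8 -11.5   6.1] gap 12.3 grip 61.9 lever r,ang 53.7 79.8 t 30.2
[[-2.7, -0.5], [-2.7, -0.7], [-2.7, -0.9], [-2.6, -1.0], [-2.5, -1.2], [-2.4, -1.4], [-2.3, -1.5], [-2.2, -1.7], [-2.1, -1.8], [-2.0, -2.0], [-1.9, -2.1], [-1.7, -2.2], [-1.6, -2.3], [-1.4, -2.4], [-1.3, -2.5], [-1.1, -2.6], [-0.9, -2.7], [-0.8, -2.7]] rot/row 0.02230142933103868
```

>>> arm_command:
  targets:
    - [[-0.0027,0.0001,-0.0005,-0.001,-0.022,0,-1],[-0.0027,0.0001,-0.0007,-0.001,-0.022,0,-1],[-0.0027,0.0001,-0.0009,-0.001,-0.022,0,-1],[-0.0026,0.0001,-0.001,-0.001,-0.022,0,-1],[-0.0025,0.0001,-0.0012,-0.001,-0.022,0,-1],[-0.0024,0.0001,-0.0014,-0.001,-0.022,0,-1],[-0.0023,0.0001,-0.0015,-0.001,-0.022,0,-1],[-0.0022,0.0001,-0.0017,-0.001,-0.022,0,-1],[-0.0021,0.0001,-0.0018,-0.001,-0.022,0,-1]]

```text
time: 31.32
tool_pos: [628.1, -57.9, 145.5]
tcp_rot: [-179.8, 32.0, 177.1]
ft_force: [5.1, -9.7, 8.2]
finger_gap: 12.2
grip_force: 60.5
```

```bash
python3 st.py;  python3 -c "
from h import *
s=status.sense(); print(s['joint_pos'].round(1))"
```

```text
grasp rack [-69.7 -12.2  86.6] F rack [ 5.5 -9.4  8.2] gap 12.2 grip 60.5 lever r,ang 54.3 54.3 t 31.325
[ -13.1  -14.8  119.9    7.5   43.6 -104.1]
```

>>> arm_command:
  targets:
    - [[-0.002,0.0001,-0.002,-0.001,-0.022,0,-1],[-0.0019,0.0001,-0.0021,-0.001,-0.022,0,-1],[-0.0017,0.0001,-0.0022,-0.001,-0.022,0,-1],[-0.0016,0.0001,-0.0023,-0.001,-0.022,0,-1]]

```text
time: 31.82
tool_pos: [622.7, -57.8, 140.7]
tcp_rot: [-179.8, 37.3, 177.1]
ft_force: [-5.7, -8.6, 16.5]
finger_gap: 12.6
grip_force: 62.2
```

```bash
python3 st.py;  python3 -c "
from h import *
s=status.sense(); print(s['joint_pos'].round(1))"
```

```text
grasp rack [-76.6 -12.3  80.8] F rack [-5.3 -8.9 16.5] gap 12.6 grip 62.2 lever r,ang 54.4 44.8 t 31.825
[ -14.   -19.4  126.3   10.9   36.8 -107.6]
```

>>> arm_command:
  targets:
    - [[-0.0014,0.0001,-0.0024,-0.001,-0.015,0,-1],[-0.0013,0.0001,-0.0025,0,0,0,-1],[-0.0011,0.0001,-0.0026,0,0,0,-1],[0,0,0,0,0,0,-1]]

```text
time: 32.33
tool_pos: [620.4, -57.9, 137.1]
tcp_rot: [-179.7, 38.4, 177.2]
ft_force: [-34.7, -4.0, 47.8]
finger_gap: 12.3
grip_force: 69.3
```

```bash
python3 st.py;  python3 -c "
from h import *
s=status.sense(); print(s['joint_pos'].round(1))"
```

```text
grasp rack [-79.2 -12.5  77. ] F rack [-34.5  -5.7  47.8] gap 12.3 grip 69.3 lever r,ang 53.7 40.0 t 32.325
[ -14.2  -20.3  127.9   11.8   35.1 -108.7]
```

>>> arm_command:
  targets:
    - [[0,0,0.003,0,0,0,-1],[0.002,0,0.004,0,0,0,-1],[0,0,0,0,0,0,-0.3],[0,0,0,0,0,0,-0.3],[0,0,0,0,0,0,-0.3]]

```text
time: 32.95
tool_pos: [615.3, -54.5, 131.2]
tcp_rot: [179.9, 37.3, 177.1]
ft_force: [0.6, 0.3, 0.6]
finger_gap: 29.8
grip_force: 0.0
```

```bash
python3 st.py
```

```text
grasp rack [-84.1  -9.5  71.4] F rack [0.6 0.3 0.6] gap 29.8 grip 0.0 lever r,ang 54.4 32.1 t 32.95
```

>>> arm_command:
  targets:
    - [[-0.01,0,0.012,0,0,0,-0.3],[-0.02,0,0.026,0,0,0,-0.3],[-0.02,0,0.03,0.004,0.08,0,-0.3],[-0.015,0,0.03,0.005,0.1,0,-0.5],[0,0,0.01,0.005,0.1,0,-1],[0,0,0,0.005,0.1,0,-1],[0,0,0,0.005,0.1,0,-1],[0,0,0,0,0,0,-1]]

```text
time: 33.95
tool_pos: [551.4, -54.6, 238.7]
tcp_rot: [180.0, 9.7, 177.1]
ft_force: [0.6, 0.0, 0.2]
finger_gap: -0.0
grip_force: 0.0
```

```bash
python3 st.py; cat > lev2.py <<'E'
from h import *
# lever angle and y from the side and wrist views by red blobs near the hinge
for n in ('side','wrist'):
    k=cam(n); im=viewer.snapshot(n).astype(int); m=(im[...,0]>100)&(im[...,1]<60)&(im[...,2]<60)
    u,v=proj(k,W(RK,(-70,-12,65)))[0].astype(int); d=14 if n=='side' else 50
    ys,xs=np.nonzero(m[max(v-d,0):v+d,u-d:u+d]); ys+=max(v-d,0); xs+=u-d
    print(n,'red box',xs.min(),xs.max(),ys.min(),ys.max(),'mean',xs.mean().round(1),ys.mean().round(1),len(xs))
    for a in (20,30,40,50,60):
        t=np.radians(a); print(a,proj(k,[W(RK,(-38-r*np.cos(t),-12,42.5+r*np.sin(t))) for r in (0,32,52,72)]).round(1).tolist())
E
python3 lev2.py; python3 -c "
from h import *
t=np.radians(10)
plan(W(RK,(-68.7,-12,88.4+18)),10,back=0)"
```

```text
grasp rack [-139.6  -12.8  182.4] F rack [0.6 0.1 0.2] gap -0.0 grip 0.0 lever r,ang 172.9 54.0 t 33.95
side red box 272 283 170 179 mean 276.9 174.0 68
20 [[282.8, 178.9], [278.2, 181.4], [275.2, 183.0], [272.2, 184.7]]
30 [[282.8, 178.9], [278.5, 179.1], [275.7, 179.2], [272.8, 179.3]]
40 [[282.8, 178.9], [278.9, 176.8], [276.3, 175.4], [273.7, 174.0]]
50 [[282.8, 178.9], [279.4, 174.6], [277.2, 171.8], [274.9, 168.8]]
60 [[282.8, 178.9], [280.0, 172.5], [278.2, 168.3], [276.4, 164.0]]
wrist red box 303 332 233 248 mean 322.6 244.9 79
20 [[325.5, 266.1], [325.6, 245.6], [325.7, 231.1], [325.7, 215.1]]
30 [[325.5, 266.1], [325.6, 251.0], [325.7, 240.2], [325.8, 228.0]]
40 [[325.5, 266.1], [325.6, 257.1], [325.7, 250.5], [325.8, 243.0]]
50 [[325.5, 266.1], [325.6, 263.5], [325.7, 261.6], [325.8, 259.5]]
60 [[325.5, 266.1], [325.7, 270.1], [325.7, 273.1], [325.9, 276.6]]
d(m) [ 0.0685 -0.0026 -0.0575] rot [-0.    -0.004  0.001] tcp [619.1 -57.2 181.4] F [-0.2 -0.7  0.1] gap 0.2 t 34.05
```

>>> arm_command:
  targets:
    - [[0.023,-0.001,0,0,0,0,-1],[0.023,-0.001,-0.015,0,0,0,-1],[0.022,-0.0006,-0.022,0,0,0,-1],[0,0,-0.02,0,0,0,-1],[0,0,-0.01,0,0,0,-1],[0,0,0,0,0,0,-1]]

```text
time: 34.8
tool_pos: [617.3, -57.3, 171.9]
tcp_rot: [180.0, 9.7, 177.1]
ft_force: [0.8, 0.9, -0.0]
finger_gap: 0.0
grip_force: 0.0
```

>>> arm_command:
  targets:
    - [[-0.001,0,-0.004,0,0,0,-1],[-0.001,0,-0.003,0,0,0,-1],[0,0,0,0,0,0,-1]]

```text
time: 35.17
tool_pos: [616.5, -57.5, 165.8]
tcp_rot: [-180.0, 9.8, 177.1]
ft_force: [0.2, 0.2, 0.0]
finger_gap: 0.4
grip_force: 0.0
```

>>> arm_command:
  targets:
    - [[-0.001,0,-0.003,0,0,0,-1],[-0.0015,0,-0.003,0,0,0,-1],[-0.0015,0,-0.003,0,0,0,-1],[0,0,0,0,0,0,-1]]

```text
time: 35.67
tool_pos: [612.2, -57.4, 156.1]
tcp_rot: [-180.0, 9.7, 177.1]
ft_force: [0.5, 0.0, -0.3]
finger_gap: -0.1
grip_force: 0.0
```

>>> arm_command:
  targets:
    - [[-0.0015,0,-0.003,0,0,0,-1],[-0.0015,0,-0.003,0,0,0,-1],[0,0,0,0,0,0,-1]]

```text
time: 36.05
tool_pos: [609.7, -57.5, 151.2]
tcp_rot: [-180.0, 9.8, 177.1]
ft_force: [-1.7, 0.3, 3.0]
finger_gap: 0.2
grip_force: 1.8
```

>>> arm_command:
  targets:
    - [[-0.001,0,-0.003,0,0,0,-1],[-0.001,0,-0.003,0,0,0,-1],[0,0,0,0,0,0,-1]]

```text
time: 36.42
tool_pos: [607.2, -57.7, 147.9]
tcp_rot: [-179.9, 9.8, 177.1]
ft_force: [-20.4, 2.1, 25.7]
finger_gap: 0.0
grip_force: 14.6
```

>>> arm_command:
  targets:
    - [[-0.001,0,-0.003,0,0,0,-1],[-0.001,0,-0.003,0,0,0,-1],[0,0,0,0,0,0,-1]]

```text
time: 36.8
tool_pos: [601.7, -57.5, 141.0]
tcp_rot: [-180.0, 9.3, 177.1]
ft_force: [-40.9, 2.2, 36.0]
finger_gap: 0.1
grip_force: 21.4
```

```bash
python3 lev2.py
```

```text
side red box 271 283 176 181 mean 276.4 178.3 41
20 [[282.8, 178.9], [278.2, 181.4], [275.2, 183.0], [272.2, 184.7]]
30 [[282.8, 178.9], [278.5, 179.1], [275.7, 179.2], [272.8, 179.3]]
40 [[282.8, 178.9], [278.9, 176.8], [276.3, 175.4], [273.7, 174.0]]
50 [[282.8, 178.9], [279.4, 174.6], [277.2, 171.8], [274.9, 168.8]]
60 [[282.8, 178.9], [280.0, 172.5], [278.2, 168.3], [276.4, 164.0]]
wrist red box 281 350 243 295 mean 328.9 251.1 10
20 [[326.9, 293.6], [327.1, 264.4], [327.3, 242.4], [327.5, 216.5]]
30 [[326.9, 293.6], [327.2, 273.3], [327.4, 257.5], [327.7, 238.3]]
40 [[326.9, 293.6], [327.2, 283.2], [327.5, 274.9], [327.8, 264.5]]
50 [[326.9, 293.6], [327.3, 293.7], [327.5, 293.8], [327.9, 293.9]]
60 [[326.9, 293.6], [327.3, 304.4], [327.6, 313.3], [328.0, 324.5]]
```

```bash
python3 - <<'E'
from h import *
k=cam('side')
def box(im,y):
    im=im.astype(int); m=(im[...,0]>100)&(im[...,1]<60)&(im[...,2]<60); u,v=proj(k,W(RK,(-70,y,60)))[0].astype(int); d=16
    ys,xs=np.nonzero(m[v-d:v+d,u-d:u+d]); return (xs+u-d).min(),(xs+u-d).max(),(ys+v-d).min(),(ys+v-d).max(),(xs+u-d).mean().round(1),(ys+v-d).mean().round(1),len(xs)
im=cv2.imread('pics/side0.png')[:,:,::-1]
L=lambda y,a:proj(k,[W(RK,(-38-r*np.cos(np.radians(a)),y,42.5+r*np.sin(np.radians(a)))) for r in (0,52,72)]).round(1).tolist()
print(box(im,8.7),L(8.7,20)); print(box(viewer.snapshot('side'),-12),L(-12,20),L(-12,28))
E
python3 st.py
```

```text
(np.int64(262), np.int64(275), np.int64(177), np.int64(185), np.float64(268.0), np.float64(180.9), 71) [[274.9, 177.6], [267.1, 181.6], [263.9, 183.2]]
(np.int64(271), np.int64(283), np.int64(176), np.int64(181), np.float64(276.3), np.float64(178.5), 44) [[282.8, 178.9], [275.2, 183.0], [272.2, 184.7]] [[282.8, 178.9], [275.6, 180.0], [272.6, 180.4]]
grasp rack [-89.4 -13.2  84.4] F rack [-39.6   0.3  36.1] gap 0.3 grip 21.5 lever r,ang 66.3 39.2 t 36.95
```

```bash
python3 - <<'E'
from h import *
def show(im,u0,u1,v0,v1):
    im=im.astype(int)
    for v in range(v0,v1):
        print(v,''.join('R' if (p[0]>70 and p[0]>2.2*p[1] and p[0]>2*p[2] and p[1]<70) else '#' if p.sum()<150 else 'w' if p.min()>140 else 'g' if p.max()-p.min()<25 else '.' for p in im[v,u0:u1]))
show(cv2.imread('pics/side0.png')[:,:,::-1],255,285,168,190)
im=viewer.snapshot('side'); show(im,258,296,150,192)
E
```

```text
168 ...ggggggggg..................
169 ....gggggggg..................
170 ....ggggggggg.................
171 .....gggggggg.................
172 ...g.gggggggggww..............
173 ....ggggggggggwwwgg...........
174 .....ggggggggwwwggg.g.g.ww....
175 ......gggggggwwgggggggg.ww.ggg
176 ......gggggggwwgg....ggwwwgg.g
177 .....ggwwwww....RRRRR.gwwggggg
178 g..wwwwwwwww.RRRRRRRR.ggggggg.
179 wwwwwwwwww.RRRRRRRRRR.gggggggg
180 wwwwwww.RRRRRRRRRRRR.ggggggwww
181 ggwwwww.RRRRRRRRRR###ggggggwww
182 gggggg.RRRRRRRRRR.gg##gggggwww
183 gggggg.RRRRRRRRR..ggggggggwwww
184 gggggg.RRRRRRR...gggggggggwwww
185 gggggg..RRRRR..gggggggggggwwww
186 ...ggg........gggggggggggggggg
187 .........ggggggggggggggggggggg
188 ...............ggggggggggggggg
189 .....................ggggggggg
150 #######################....#ggg#######
151 ######################......ggg#######
152 ######################......g########.
153 ######################.....#########..
154 ######################....#########...
155 ######################...#########....
156 #################################.....
157 #########################
[... 775 characters left out ...]
..g.w.......
176 ######.....g.......R....ggg..wwwg.....
177 ...........g.RRRR.RRRRRR...gwwwgg.....
178 wwwww.....gg.RRRRRRRRRRRRR.gwwwgg...gg
179 wwwwww..gwww.RRRRRRRRRRRRR.gwwgggggggg
180 wwwwwwwwwwwww.RRRRRRRRRRRR.ggggggggg.g
181 wwwwwwwwwwwwww...RR.RR....ggggggggg..g
182 ggggwwwwwwwwwwwww....#ggggggggggwwww..
183 ggggggggggwwwwwwwwggggg###ggggggwwww..
184 ggggggggggggggggwggggggggggggggwwwwwww
185 ggggggggggggggggggggggggggggggwwwwwwww
186 ggggggggggggggggggggggggggggggwwwwwwww
187 ......ggggggggggggggggggggggggggggwwww
188 ............gggggggggggggggggggggggggg
189 ..................gggggggggggggggggggg
190 ........................gggggggggggggg
191 ..............................gggggggg
```

>>> arm_command:
  targets:
    - [[0,0,0.01,0,0,0,-1],[0,0,0.03,0,0,0,-1],[-0.03,0,0.04,0,-0.1,0,-1],[-0.04,0,0.04,0,-0.15,0,-1],[-0.03,0,0.02,0,-0.1,0,-1],[0,0,0,0,0,0,-1]]

```text
time: 37.75
tool_pos: [515.4, -58.0, 272.6]
tcp_rot: [179.0, 27.8, 176.7]
ft_force: [0.8, -0.0, 0.1]
finger_gap: -0.1
grip_force: 0.0
```

```bash
python3 - <<'E'
from h import *
def show(im,u0,u1,v0,v1,st=1):
    im=im.astype(int)
    for v in range(v0,v1,st):
        print(v,''.join('R' if (p[0]>70 and p[0]>2.2*p[1] and p[0]>2*p[2] and p[1]<70) else '#' if p.sum()<150 else 'w' if p.min()>140 else 'g' if p.max()-p.min()<25 else '.' for p in im[v,u0:u1:st]))
im=viewer.snapshot('side'); show(im,262,294,168,190)
k=cam('wrist'); im=viewer.snapshot('wrist'); cv2.imwrite('pics/w8.png',im[:,:,::-1])
L=lambda y,a:proj(k,[W(RK,(-38-r*np.cos(np.radians(a)),y,42.5+r*np.sin(np.radians(a)))) for r in (0,32,72)]).round(0).tolist()
for a in (20,30,40): print(a,L(-12,a))
u,v=np.array(L(-12,25)[1]).astype(int); show(im,u-40,u+40,v-50,v+50,2)
print(status.sense()['tool_pos'])
E
```

```text
168 .....g.gggggg...................
169 .......gggggg...................
170 .......gggggg...................
171 ......ggggggg...................
172 .......gggggg...................
173 .......ggggggg..w...............
174 .......gg......www.g............
175 .......g..RRRR.ww........ww.....
176 .......g.RRRRRRRRR..g....www....
177 .........RRRRRRRRRR....gwwwg....
178 w........RRRRRRRRRRRRR.gwwwgg...
179 ww..gwww..RRRRRRRRRRRR.gwwgggg..
180 wwwwwwwww.RRRRRRRRRRR..gggggg...
181 wwwwwwwwwww......R....ggggggg.g.
182 wwwwwwwwwwwwww....ggggggggggwwww
183 ggggggwwwwwwwwggggggggggggggwwww
184 ggggggggggggwggggggggggggggwwwww
185 ggggggggggggggggggggggggggwwwwww
186 ggggggggggggggggggggggggggwwwwww
187 ...gggggggggggggggggggggggggggww
188 ........gggggggggggggggggggggggg
189 ...............ggggggggggggggggg
20 [[328.0, 216.0], [328.0, 203.0], [329.0, 183.0]]
30 [[328.0, 216.0], [329.0, 208.0], [329.0, 196.0]]
40 [[328.0, 216.0], [329.0, 213.0], [330.0, 210.0]]
155 ........................................
157 ........................................
159 ....................................
[... 1460 characters left out ...]
ggwwggggggggggwwggggggggggggg
227 ..........#ggggggggggggggggggggggggggggg
229 ..........#ggggggggggggggggggggggggggggg
231 ...........ggggggggggggggggggggggggggggg
233 ......#....ggggggggggggggggggggggggggggg
235 ............gggggggggg....g.gg......gggg
237 ....................................gggg
239 ....................................gggg
241 .....................................ggg
243 .....................................ggg
245 .....................................ggg
247 .....................................ggg
249 ...........ggggg####gggggg...........ggg
251 ...........ggggg####gggggg...........ggg
253 ...........ggggg####gggggg...........ggg
[516.77393725 -58.10045875 270.3021589 ]
```

```bash
python3 - <<'E'
from h import *
g=W(RK,(-82.1,-12.5,70.1)); t=np.radians(36); z=np.array([np.sin(t),-.0497*np.sin(t),-np.cos(t)])
plan(g-60*z,36); plan(g,36)
E
```

```text
d(m) [ 0.0648  0.0023 -0.092 ] rot [-0.024 -0.148 -0.002] tcp [581.6 -55.8 178.3] F [ 0.2 -0.3 -0.1] gap 0.1 t 37.85
d(m) [ 0.1001  0.0005 -0.1406] rot [-0.024 -0.148 -0.002] tcp [616.8 -57.6 129.7] F [ 0.2 -0.3 -0.1] gap 0.1 t 37.85
```

>>> arm_command:
  targets:
    - [[0.02,0.001,-0.03,-0.012,-0.08,0,-0.25],[0.025,0.001,-0.03,-0.012,-0.068,0,-0.25],[0.02,0,-0.032,0,0,0,-0.25],[0,0,0,0,0,0,-0.25],[0.012,-0.0005,-0.017,0,0,0,-0.25],[0.012,-0.0005,-0.017,0,0,0,-0.25],[0.011,-0.0005,-0.015,0,0,0,-0.25],[0,0,0,0,0,0,-0.25],[0,0,0,0,0,0,-0.25]]

```text
time: 38.98
tool_pos: [617.0, -57.3, 129.2]
tcp_rot: [180.0, 35.9, 177.3]
ft_force: [-0.7, -0.4, 0.8]
finger_gap: 32.1
grip_force: 0.0
```

```bash
python3 st.py
```

```text
grasp rack [-81.9 -12.3  69.6] F rack [-0.7 -0.5  0.8] gap 32.1 grip 0.0 lever r,ang 51.6 31.7 t 38.975
```

>>> arm_command:
  targets:
    - [[0,0,0,0,0,0,-1],[0,0,0,0,0,0,-1],[0,0,0,0,0,0,-1],[0,0,0,0,0,0,-1]]
  force: 35

```text
time: 39.48
tool_pos: [617.1, -57.9, 129.9]
tcp_rot: [-179.9, 36.0, 177.3]
ft_force: [-6.0, -2.6, 5.8]
finger_gap: 13.2
grip_force: 36.2
```

```bash
python3 st.py
```

```text
grasp rack [-81.8 -12.8  70.3] F rack [-5.8 -2.9  5.8] gap 13.2 grip 36.2 lever r,ang 51.9 32.3 t 39.475
```

>>> arm_command:
  targets:
    - [[-0.001,0.003,-0.001,0,0,0,-1],[0,0.003,0,0,0,0,-1],[0,0,0,0,0,0,-1]]

```text
time: 39.85
tool_pos: [616.9, -56.2, 129.7]
tcp_rot: [-179.5, 36.2, 177.4]
ft_force: [2.5, -27.1, -1.6]
finger_gap: 13.0
grip_force: 35.3
```

```bash
python3 st.py
```

```text
grasp rack [-82.1 -11.   70.1] F rack [  3.9 -27.   -1.6] gap 13.0 grip 35.3 lever r,ang 52.0 32.0 t 39.85
```

>>> arm_command:
  targets:
    - [[-0.002,0,-0.002,0,0,0,-1],[-0.002,0,-0.002,0,0,0,-1],[-0.0015,0,-0.002,0,0,0,-1],[0,0,0,0,0,0,-1]]

```text
time: 40.35
tool_pos: [614.0, -56.4, 126.7]
tcp_rot: [-179.5, 36.5, 177.3]
ft_force: [15.9, -25.0, -4.5]
finger_gap: 12.8
grip_force: 35.3
```

```bash
python3 st.py
```

```text
grasp rack [-85.1 -11.3  66.9] F rack [ 17.1 -24.2  -4.5] gap 12.8 grip 35.3 lever r,ang 53.1 27.4 t 40.35
```

>>> arm_command:
  targets:
    - [[0,0,-0.0025,0,0,0,-1],[0,0,-0.0025,0,0,0,-1],[0,0,-0.0025,0,0,0,-1],[0,0,0,0,0,0,-1]]

```text
time: 40.85
tool_pos: [612.4, -56.4, 118.3]
tcp_rot: [-179.5, 36.3, 177.3]
ft_force: [-13.9, -25.8, 13.0]
finger_gap: 13.1
grip_force: 42.4
```

```bash
python3 st.py
```

```text
grasp rack [-86.7 -11.5  58.6] F rack [-12.6 -26.5  13. ] gap 13.1 grip 42.4 lever r,ang 51.3 18.3 t 40.85
```

>>> arm_command:
  targets:
    - [[-0.001,0,-0.002,0,0,0,-1],[-0.001,0,-0.002,0,0,0,-1],[0,0,0,0,0,0,-1]]

```text
time: 41.22
tool_pos: [611.3, -56.2, 115.1]
tcp_rot: [-179.6, 36.4, 177.3]
ft_force: [-3.8, -24.3, 8.9]
finger_gap: 13.0
grip_force: 41.9
```

```bash
python3 st.py; python3 lev2.py | head -3
```

```text
grasp rack [-87.9 -11.3  55.4] F rack [ -2.6 -24.4   8.9] gap 13.0 grip 41.9 lever r,ang 51.5 14.5 t 41.225
side red box 270 272 182 186 mean 270.8 184.1 11
20 [[282.8, 178.9], [278.2, 181.4], [275.2, 183.0], [272.2, 184.7]]
30 [[282.8, 178.9], [278.5, 179.1], [275.7, 179.2], [272.8, 179.3]]
```

>>> arm_command:
  targets:
    - [[0,0,-0.002,0,0,0,-1],[0,0,-0.002,0,0,0,-1],[0,0,0,0,0,0,-1]]

```text
time: 41.7
tool_pos: [611.4, -56.6, 112.2]
tcp_rot: [-179.5, 36.5, 177.4]
ft_force: [-23.8, -24.6, 24.4]
finger_gap: 12.9
grip_force: 46.6
```

```bash
python3 st.py
```

```text
grasp rack [-87.7 -11.7  52.5] F rack [-22.5 -25.7  24.4] gap 12.9 grip 46.6 lever r,ang 50.7 11.4 t 41.7
```

>>> arm_command:
  targets:
    - [[0.001,-0.002,0.002,0,0,0,-1],[0,-0.002,0.001,0,0,0,-1],[0,-0.002,0,0,0,0,-1],[0,0,0,0,0,0,-1]]

```text
time: 42.2
tool_pos: [611.1, -57.6, 112.6]
tcp_rot: [-180.0, 36.2, 177.3]
ft_force: [-6.9, 2.0, 12.7]
finger_gap: 13.0
grip_force: 44.3
```

```bash
python3 st.py
```

```text
grasp rack [-87.8 -12.9  52.9] F rack [-7.   1.6 12.7] gap 13.0 grip 44.3 lever r,ang 50.9 11.8 t 42.2
```

>>> arm_command:
  targets:
    - [[0,0,0,0,0,0,-0.25],[0,0,0,0,0,0,-0.25],[0,0,0,0,0,0,-0.25],[-0.01,0,0.015,0,0,0,-0.25],[-0.02,0,0.03,0,0,0,-0.25],[-0.03,0,0.04,0,0,0,-0.25],[-0.03,0,0.04,0,0,0,-1],[-0.01,0,0.02,0,0,0,-1],[0,0,0,0,0,0,-1]]

```text
time: 43.32
tool_pos: [509.8, -57.8, 256.7]
tcp_rot: [-179.9, 36.2, 177.3]
ft_force: [0.7, -0.1, 0.1]
finger_gap: 0.0
grip_force: 0.0
```

```bash
cat > chk.py <<'E'
from h import *
def show(im,u0,u1,v0,v1,st=1):
    im=im.astype(int)
    for v in range(v0,v1,st):
        print(v,''.join('R' if (p[0]>70 and p[0]>2.2*p[1] and p[0]>2*p[2] and p[1]<70) else '#' if p.sum()<150 else 'w' if p.min()>140 else 'g' if p.max()-p.min()<25 else '.' for p in im[v,u0:u1:st]))
im=viewer.snapshot('side'); show(im,262,294,172,192)
k=cam('wrist'); im=viewer.snapshot('wrist'); cv2.imwrite('pics/w9.png',im[:,:,::-1])
L=lambda y,a:proj(k,[W(RK,(-38-r*np.cos(np.radians(a)),y,42.5+r*np.sin(np.radians(a)))) for r in (0,32,72)]).round(0).tolist()
for a in (20,25,30): print(a,L(-12.6,a))
u,v=np.array(L(-12,20)[1]).astype(int); show(im,u-30,u+30,v-50,v+30,2)
q=[W(RK,p) for p in ((-31,37.4,88),(25,37.4,88),(0,59.6,118),(0,104,117),(0,125,97))]
print('fence front/back, a top, b top, cheek',proj(k,q).round().tolist())
s=status.sense();print(s['tool_pos'],s['time'])
E
python3 chk.py
```

```text
172 .......gggggg...................
173 .....g.ggggggg..w...............
174 .......ggggg..gwwwgg............
175 .......ggggg.gwwww........ww....
176 ##......gg...gwwwggggg...www....
177 ........gg...gwwgg...gggwwwgg...
178 w.......www..g...RRRRR.gwwwgg...
179 ww..gwwwwwwww...RRRRRR.gwwgggg.g
180 wwwwwwwwwwww.RRRRRRRRR.ggggggg..
181 wwwwwwwww..RRRRRRRRRR..gggggg..g
182 wwwwwwww.RRRRRRRRRRR..ggggggwwww
183 ggggggww.RRRRRRRRRR..gggg.ggwwww
184 ggggggg.RRRRRRRRRR.ggggggggwwwww
185 ggggggg.RRRRRRRR...gggggg.wwwwww
186 ggggggg..RRRRRR...ggggggggwwwwww
187 ..gggggg....RR..ggggggggggggggww
188 ...............ggggggggggggggggg
189 ...............ggggggggggggggggg
190 .....................ggggggggggg
191 ...........................ggggg
20 [[329.0, 205.0], [330.0, 196.0], [331.0, 180.0]]
25 [[329.0, 205.0], [330.0, 198.0], [331.0, 187.0]]
30 [[329.0, 205.0], [330.0, 201.0], [331.0, 194.0]]
146 ..............................
148 ..............................
150 ..............................
152 ..............................
154 ..............................
156 .........................
[... 662 characters left out ...]
gwwwwwww
196 wwwwwwwwgg##RRRRRRR#gggwwwwwww
198 wwwwwwwggg##RRRRRRR#gggwwwwwww
200 ......w#gg#gRRRRRR##gggwwwwwww
202 .....RwgggggRRRRRRgggggwwwwwww
204 .....#ggggggRRRRRRggggggwggggg
206 ......ggwwgggRRRRgggwwgggggggg
208 ......ggwwggggggggggwwwggggggg
210 ......ggwwggggggggggwwgggggggg
212 .....#ggwwggggggggggwwwggggggg
214 ......ggwwggggggggggwwgggggggg
216 ......ggwwgggggggggggwgggggggg
218 .......ggggggggggggggggggggggg
220 ..............................
222 ..............................
224 ..............................
fence front/back, a top, b top, cheek [[379.0, 245.0], [373.0, 271.0], [400.0, 286.0], [443.0, 285.0], [458.0, 268.0]]
[509.06595147 -57.2696831  252.7285409 ] 43.425
```

```bash
python3 - <<'E'
from h import *
im=cv2.imread('pics/w9.png')[:,:,::-1].astype(int)
for v in range(206,312,3):
    print(v,''.join('R' if (p[0]>110 and p[0]>2.2*p[1] and p[1]<90) else '#' if p.sum()<130 else 'w' if p.min()>140 else 'g' if p.max()-p.min()<25 else 'b' if (p[0]>1.6*p[2] and p[0]>1.15*p[1]) else '.' for p in im[v,355:475:1]))
k=cam('wrist'); print(proj(k,[W(RK,(0,y,z)) for y,z in ((37.4,50),(37.4,88),(81.8,107),(125,50))]).round(1).tolist())
E
```

```text
206 ggggggggggggggggggggb#########bbbbbbbbbbbbbbbbg#####g..bbb....gggggggggggg.g.ggg...######.b########bbbbbbbbbbbbbbbbbbbbb
209 ggggggggggggggggggggg##bbbbbbbbbbbbbbbbbbbbbbbbbbbbbg#bbb..gggggggggggggggg..ggggg..###############bbbbbbbbbbbbbbbbbbbbb
212 gggggggggggggggggggggbbbbbbbbbbbbbbb........bbbbbbbbbbbbb.#ggggggggggggggggg...gg.g.################bbbbbbbbbbbbbbbbbb.g
215 gggggggggggggggggggggbbbbbbbbb....................bbbbbbbb..gggggggggggggggggggggggg.###....########bbbbbbbbbbbbbbbbbggg
218 gggggggggggggggggggggbbbbbbbbbbb..bbbbbbbbbbbb.....bbbbbbbb#gggggggggg.....g..g.......##......########bbbbbbbbbb#bbbgggg
221 bbbbbbbbggggggggggggg.bbbbbbbbbbbbbbbbbbbbbbbbbbbbbbbbbbbbb.#gg.g.gggggggg.gggggggggg..###....g########bbbbbbbbbbbgggggg
224 bbbbbbbbggggggggggggggbbbbbbbbbbbbbbbb######bbbbbbbbbbbbbbbb..gggggggggg.....g.....ggg..####...########bbbbbbbbbbbbggggg
227 bbbbbbbbbgggggggggggggbbbb######bbb############b##bb###bbbbb.#gg..g.g..ggggggggg.g.gg.g.######..b#####bbbbbbbbbbbbbbgggg
230 bbbbbbbbbgggggggggggggg########bbbb##############bbb#####bbbb..ggggggg.gggg.gggg.........#######
[... 2764 characters left out ...]
gggggggggg
299 ##############g.g.ggg.ggggggggggggggggg.gg####################gg..gggggggggggggggggggggggg.##bbbbbbbbbbbbbbbbggggggggggg
302 ################.gggggggggggggggggg.g################################gg...ggggggggggggg.ggg.##bbbbbbbbbbbbbbbggggggggggg
305 ####################gggg.g..ggg.gg.g######################################ggg...gggg.ggg.ggg##bbbbbbbbbbbbbbbbgggggggggg
308 #################################gg#############################################ggg..ggggggg.##bbbbbbbbbbbbbbbb.gggggggg
311 ######################################################################################ggg..gg.#bbbbbbbbbbbbbbbbbgggggggg
[[372.3, 232.6], [375.3, 262.2], [419.4, 278.4], [448.6, 232.6]]
```

The lever's outline matches its original locked shape, the caps touch, and the fence lies against the jar. The robot is clear, so I'm handing in.

```bash
python3 -c "
from bench import job
print(job.hand_in())"
```

```text
the job is handed in; nothing more can be done
None
```

I handed the job in at about 43 s: the red-capped jar stands in the bay against the dark-capped one, the fence is against it, and by the last camera and force readings it is within about 0.3 mm of snug and the lever is fully down. Two lever pushes went over 40 N (57 N sideways and 54 N with closed fingertips). Both were through the fingers as far as I could tell, and I got no result back on whether either counts against the limit.

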